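# Prying the snap-fit terminal cover off a chromatograph interface box

## Task

Take the terminal cover off the interface box: pick up the flat-blade screwdriver, work its blade into the pry slot under the cover's edge and lever the cover up until it snaps free, using the blade and not the fingers, and without forcing the plastic. Then lay the screwdriver back on the white bench liner, lift the loosened cover off and lay it gently flat in the steel tray, leaving everything else on the bench where it stands.

Things in the scene. Friction and masses are not known exactly. Their poses are not given: they have to be found in the camera images.
- interface_box: Signal interface box, dark slate, 190 (x) x 120 (y) x 75 mm high, fixed. Origin: centre of its underside, z up. Its +x end (with sockets, turned roughly away from the robot) has the pry slot. A well in the top, open down to z = 50 mm, holds the cover, which spans x = -23 to 77 mm along the centre line. A terminal strip in the well reaches z = 58 mm, only at x < 50 mm.
- notch (a point): Point fixed on the box at (77, 0, 75) mm of its frame, axes as the box's: middle of the latched cover's edge, level with the box's top. The pry slot begins here: an opening in the top 18 mm wide (y -9 to 9) and 12 mm long (x 0 to 12 mm from here), walls vertical, open to 25 mm below and inwards under the cover, so a blade must enter tilted, coming from the +x side.
- slot_rim (a point): Box frame (89, 0, 75) mm, axes as the box's: top inner edge of the box's end wall at the pry slot, 12 mm from the cover's edge and level with the box's top. The wall is 6 mm thick (x 0 to 6 mm from here). The blade is levered over it: with the blade's tip under the cover and the blade resting on this rim, swing the handle down.
- cover: Grey plastic snap-fit cover, plate 100 (x) x 44 (y) x 6 mm, 45 g. Origin: centre of the plate's underside, z up. Latched it lies at (27, 0, 71) mm of the box frame, axes alike, 2 mm proud of the box's top, about 1 mm gap round it: no hold for fingers. Below it: two snap legs near the +x edge (15 mm deep, y +-12 to 20 mm); at the -x end two tabs reach 4 mm out under a ledge of the box.
- cover_edge (a point): Middle of the cover's top edge at its +x end (cover frame 50, 0, 6 mm): 2 mm above the box's top when latched. Here, over the slot, the cover is undercut to a lip 4 mm thick (18 mm wide, 12 mm inwards), underside 2 mm below the box's top. About 13 N up on the lip, raising it 3 to 4 mm, snaps it free.
- cover_hold (a point): Cover frame (36, 0, 3) mm: middle of the plate 14 mm from its +x edge, where the freed cover can be gripped across its 44 mm width. Snapped free, the +x edge springs up and rests 6 to 8 mm above its latched height, the -x end still under the ledge, so the long sides here stand clear of the box's top. Lifted up by this end, the tabs draw out by themselves; pressed down it snaps shut again.
- screwdriver: Flat-blade screwdriver, 185 mm long, 75 g: black octagonal handle 100 mm long, 26 mm across flats (x -92.5 to 7.5 mm), steel shank 6 mm thick, then a flat blade 28 mm long, 9 mm wide (y), 2 mm thick (z), ending at x = 92.5 mm. It lies on a flat of the handle, blade level. Origin: middle of its length, 13 mm below its axis; x towards the blade, z up. It balances at about x = -20 mm.
- handle (a point): Middle of the screwdriver's handle, on its axis: screwdriver frame (-42.5, 0, 13) mm.
- blade_tip (a point): Middle of the blade's end edge, screwdriver frame (92.5, 0, 13) mm.
- liner: White bench liner 250 (x) x 190 (y) x 3 mm lying flat, fixed; the screwdriver and a spanner lie on it at the start. Origin: centre of its underside.
- tray: Open steel parts tray, outside 210 (x) x 160 (y) x 22 mm, walls and floor 3 mm, empty, fixed. Origin: centre of its underside.
- spanner: Steel spanner 150 mm long, 8 mm high, lying on the liner about 100 mm beside the screwdriver; leave it. Origin: middle of its underside, x along it.
- amber_bottle: Amber glass bottle, 86 mm diameter, 198 mm tall, standing; leave it. Origin: centre of its base.
- clear_bottle: Clear glass bottle, 82 mm diameter, 178 mm tall, standing; leave it. Origin: centre of its base.
- beaker: Glass beaker, 72 mm diameter, 85 mm tall; leave it. Origin: centre of its base.
- wash_bottle: White wash bottle, 70 mm diameter, 185 mm tall with its spout; leave it. Origin: centre of its base.
- spare_column: Steel chromatography column lying flat, 154 mm long (x), 15 mm thick; leave it. Origin: middle of its underside.
- vial_rack: White rack of sample vials, 100 (x) x 160 (y) x 48 mm; leave it. Origin: centre of its underside.
- fittings_box: Clear compartment box of fittings, 80 (x) x 100 (y) x 30 mm; leave it. Origin: centre of its underside.
Mind the look-alikes: they are no part of the job. What is shaped like the interface_box but green or red is not meant. Several things have the shape of the cover; the one meant has the colours described above.

How it is judged:
By the outcome, as a careful person would: the job done as asked, in the order asked, and still so for the second after the job is handed in, with the robot touching nothing.
It also fails if it takes over 67 s, if anything falls off the work surface, if the arm or the gripper's body presses on something with over 40 N, if the wrist force passes 120 N, or if a joint passes its speed limit or range.

## Robot

A 6-joint arm with a two-finger parallel gripper is mounted at the origin on the work surface. World frame = base frame: x ahead of the robot, y to its left, z up, the work surface at z = 0. Lengths are in m, angles in rad, forces in N, time in s.
With the tool pointing down it reaches from about 0.275 to 0.85 m from the base axis. Payload 5.2 kg.
Tool frame: the origin (TCP) lies on the centre line of the jaws, within the pads' length; the fingertips stand r.tip_reach ahead of it and the grasp point (between the pads) lies 6 mm ahead of it (r.tip_reach is the distance from the TCP to the fingertips, in m); z points along the fingers, y is the direction in which the jaws open and shut (so a half turn about z gives the same grasp; the last joint's range is limited). The gripper opens to 85 mm and grips with 20 to 120 N. Pads are 22 mm wide; open, the fingers measure 114 mm over their backs; the gripper's body (76 mm by 85 mm) begins 54 mm behind the grasp point. The pads swing forward as they close: fully open they stand 13 mm farther back than shut.
Start: joints at [-1.477, 0.259, 1.535, -0, 1.348, -0.203], TCP at [0.161, -0.526, 0.256] pointing down, gripper open.
Joint ranges: [-3.14, 3.14], [-0.91, 2.08], [0.19, 2.58], [-1.22, 4.36], [0.22, 2.71], [-3.12, 3.12]. Speed limits (rad/s): [2.57, 2.57, 3.14, 3.14, 3.14, 3.14].

## Interface

Orientations are given as a unit quaternion [x, y, z, w].
In Python, from bench import r gives the robot as it stands.
- The arm moves only by the tool move_arm, never from a script. Its argument "commands" is a list of rows, each a list of 7 numbers: the opening, from -1 (shut) to 1 (fully open), then the shift along the tool's x, y, z in mm, then the turn, a rotation vector about the tool's x, y, z in degrees. A call has 1 to 20 rows; each row shifts and turns the pose as measured when the row begins, along the tool's axes as they then stand; what a row does not reach is not made up. A row lasts 1/12 s, in which the tool goes at most 41.7 mm and 7.16 degrees, less where a joint would pass 70% of its speed; a pose out of reach is approached as far as the arm can. A call with a gripper value outside its range is refused whole. The fingers move at their own pace and stop on an object; the grip force is fixed at half the most. Time passes only in rows, so rows that do not move let the fingers close. It gives the time, the measured TCP pose, the force and the opening at its end, in the units of the state.
- r.get_obs(): the state, without advancing time (a new reading comes with each control period).
- r.camera(name): name is "scene" or "top" or "wrist"; returns the picture (480x640x3 uint8, red, green, blue); there is no depth.
- r.calibration(name): a dict with "fx", "fy", "cx", "cy" (pixels), "eye" and "attitude" of the camera in the world. Camera axes: x right, y down, z forward; pixel columns grow to the right and rows downward; lengths in m; the calibration is good to about 2 mm. A picture is of the moment at which its call begins: read the wrist's pose just before it. calibration takes no time and is no camera call; for the wrist camera it gives the pose at the moment of the call.
- r.finish_job(): hands the job in, once; it reports no verdict.
The state is a dict: "clock": time; "q": joint angles; "joint_velocities": joint speeds; "effort": joint torques, N m; "tcp_pos": TCP position; "tool_rot": TCP orientation; "contact_force": force on the tool from outside, world axes, zero at the start; "wrist_torque": the same for the moment, N m; "finger_gap": finger opening in m.
Only numpy, scipy, OpenCV 4.12 (cv2) and the standard library are available. Lean on these libraries where they do the work, as an engineer would, in place of code of your own. Each camera call takes 0.05 s, during which the arm holds its last target. There are 200 camera calls.

## Working session

There is one attempt and no reset: what is moved stays moved. The work goes in short steps, Python scripts to look and compute and a tool call to move; the robot and the scene stay as the last step left them, time stands still between calls to the robot, and variables do not carry over. Pictures are saved under pics/ and viewed, about 8 in all and at most 12, crops included, and the job is handed in when it is done.

Besides the shell and the picture viewer there is one more tool, called as name([rows], argument=value, ...), one row to a line, values as JSON. move_arm: Moves the arm, as the interface text tells. Its arguments: {"type":"object","properties":{"commands":{"type":"array"}},"required":["commands"]}

```bash
ls; mkdir -p pics
python3 - <<'E'
from bench import r
import cv2,numpy as np
print(r.get_obs(), r.tip_reach)
for n in ("scene","top"):
    im=r.camera(n); cv2.imwrite(f"pics/{n}0.png",im[:,:,::-1]); print(n,r.calibration(n))
E
```

```text
pics
{'clock': 0.0, 'q': array([-1.47679549e+00,  2.59348659e-01,  1.53608467e+00,  2.39441090e-05,
        1.34798608e+00, -2.02818324e-01]), 'joint_velocities': array([ 0.00097592,  0.00114667,  0.00019522,  0.00020988,  0.00031475,
       -0.00066062]), 'effort': array([ 1.51203356e-03, -4.46016741e+01, -2.90568978e+01, -6.42502755e-05,
        1.16067776e-02,  1.03225921e-05]), 'tcp_pos': array([ 0.16083862, -0.52545875,  0.25547096]), 'tool_rot': array([ 9.89007477e-01,  1.47862695e-01,  6.13275197e-05, -9.11389233e-04]), 'contact_force': array([ 5.17547027e-01, -1.98758999e-04,  7.74151575e-01]), 'wrist_torque': array([-0.01194054, -0.00910992,  0.02686523]), 'finger_gap': 0.08524919030138758} 0.025
scene {'fx': 569.5431369729331, 'fy': 569.5431369729331, 'cx': 325.9093299003376, 'cy': 234.51278250820587, 'eye': array([ 1.32404099, -0.81604648,  0.99436867]), 'attitude': array([ 0.83098493,  0.34016683, -0.16814061, -0.40679148])}
top {'fx': 542.7291717972108, 'fy': 542.7291717972108, 'cx': 313.17005473883427, 'cy': 234.13237414617214, 'eye': array([0.30157337, 0.01511105, 1.63256821]), 'attitude': array([ 0.71098394, -0.6999805 ,  0.04831291, -0.04685083])}
```

View pics/top0.png

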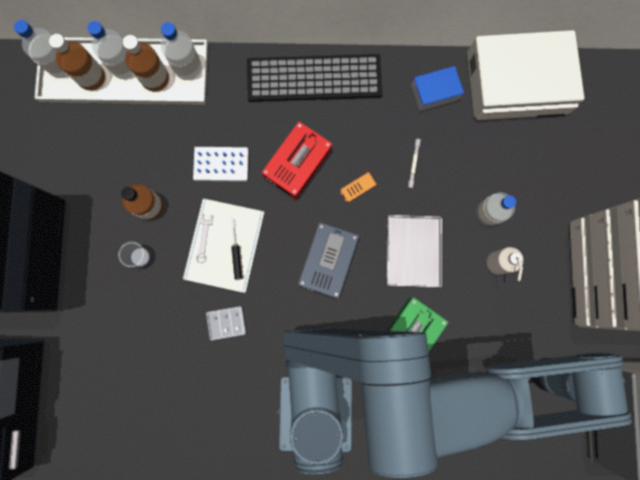

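View pics/scene0.png

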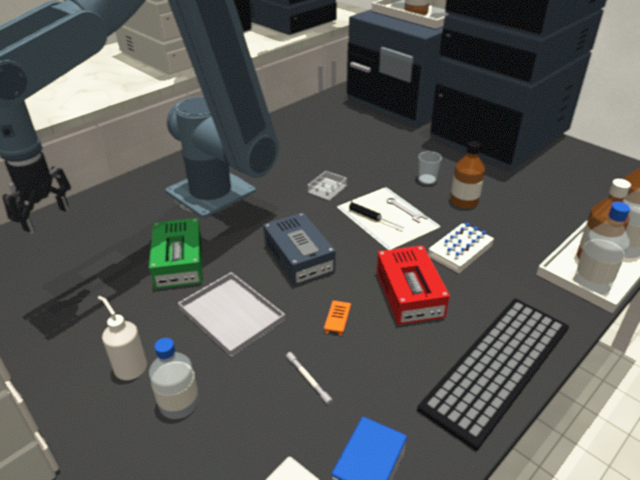

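The top view shows the slate box near (329,260) with its +x end up, and the screwdriver on the liner with its handle at (238,262) and tip at about (233,220). The tray is at (414,250). I'll measure these by masks.

```bash
cat > h.py <<'E'
from bench import r
import cv2,numpy as np
from scipy.spatial.transform import Rotation as R
def toworld(c,uv,z):
    uv=np.atleast_2d(uv).astype(float)
    d=np.c_[(uv[:,0]-c['cx'])/c['fx'],(uv[:,1]-c['cy'])/c['fy'],np.ones(len(uv))]
    d=R.from_quat(c['attitude']).apply(d)
    return c['eye']+d*((z-c['eye'][2])/d[:,2])[:,None]
def topix(c,P):
    p=R.from_quat(c['attitude']).inv().apply(np.atleast_2d(P)-c['eye'])
    return np.c_[c['fx']*p[:,0]/p[:,2]+c['cx'],c['fy']*p[:,1]/p[:,2]+c['cy']]
def blobs(m,amin=30):
    n,l,s,ce=cv2.connectedComponentsWithStats(m.astype(np.uint8))
    return [(l==i,s[i],ce[i]) for i in range(1,n) if s[i][4]>=amin]
E
python3 - <<'E'
from h import *
c=r.calibration('top'); im=r.camera('top'); cv2.imwrite('pics/t1.png',im[:,:,::-1])
for p in [(238,262),(233,225),(329,240),(312,270),(335,285),(414,250),(220,215),(345,235)]: print(p,im[p[1],p[0]])
roi=np.zeros(im.shape[:2],bool); roi[190:300,180:265]=1
I=im.astype(int)
hd=roi&(I.max(2)<70)
for m,s,ce in blobs(hd):
    ys,xs=np.where(m); w=toworld(c,np.c_[xs,ys],0.016)
    if s[4]<1000:
        mu=w.mean(0); u=np.linalg.svd(w-mu)[2][0]; t=(w-mu)@u; print('dark',s,mu,u,t.min(),t.max())
crop=im[185:305,175:455]; cv2.imwrite('pics/t1c.png',cv2.resize(crop,None,fx=2.85,fy=2.85,interpolation=cv2.INTER_CUBIC)[:,:,::-1])
E
```

```text
(238, 262) [39 37 39]
(233, 225) [226 220 222]
(329, 240) [156 155 155]
(312, 270) [113 122 133]
(335, 285) [112 119 132]
(414, 250) [227 222 223]
(220, 215) [239 241 234]
(345, 235) [103 113 125]
dark [232 246  10  32 204] [0.43313937 0.24037831 0.016     ] [-0.9911354  -0.13285566 -0.        ] -0.04804159729663306 0.045987402072809255
```

View pics/t1c.png

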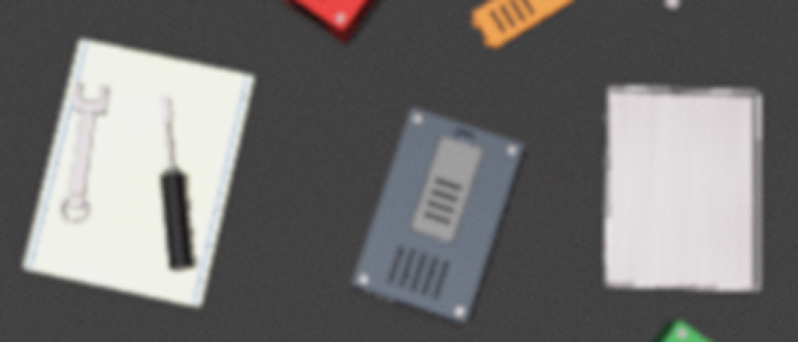

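Run:
```python
from h import *
c=r.calibration('top'); im=cv2.imread('pics/t1.png')[:,:,::-1]; I=im.astype(int)
roi=np.zeros(im.shape[:2],bool); roi[215:305,290:370]=1
m=roi&(I[:,:,2]>85)
m,s,ce=max(blobs(m),key=lambda b:b[1][4])
ys,xs=np.where(m); w=toworld(c,np.c_[xs,ys],0.075)
rc=cv2.minAreaRect((w[:,:2]*1000).astype(np.float32)); print('box',rc)
g=roi&(abs(I[:,:,0]-I[:,:,2])<8)&(I[:,:,0]>130)
for mm,s,ce in blobs(g):
    ys,xs=np.where(mm); w=toworld(c,np.c_[xs,ys],0.077); print('cov',s[4],cv2.minAreaRect((w[:,:2]*1000).astype(np.float32)))
roi=np.zeros(im.shape[:2],bool); roi[205:297,375:450]=1
for mm,s,ce in blobs(roi&(I.min(2)>150)):
    ys,xs=np.where(mm); w=toworld(c,np.c_[xs,ys],0.012); print('tray',s[4],cv2.minAreaRect((w[:,:2]*1000).astype(np.float32)))
roi=np.zeros(im.shape[:2],bool); roi[190:300,175:270]=1
for mm,s,ce in blobs(roi&(I.min(2)>150)):
    ys,xs=np.where(mm); w=toworld(c,np.c_[xs,ys],0.003); print('liner',s[4],cv2.minAreaRect((w[:,:2]*1000).astype(np.float32)))
c=r.calibration('wrist');print(c)
o=r.get_obs();T=R.from_quat(o['tool_rot']);print('cam in tool',T.inv().apply(c['eye']-o['tcp_pos']),(T.inv()*R.from_quat(c['attitude'])).as_matrix())
```

```text
box ((438.48785400390625, -30.346343994140625), (123.46595001220703, 194.62506103515625), 72.2533950805664)
cov 430 ((464.71832275390625, -39.169837951660156), (42.90177917480469, 99.8350601196289), 72.20066833496094)
tray 3558 ((477.0455322265625, -290.1729736328125), (160.79666137695312, 212.34539794921875), 88.47469329833984)
liner 4964 ((486.0094909667969, 283.938232421875), (192.37063598632812, 252.47235107421875), 78.6048812866211)
{'fx': 347.6861723449039, 'fy': 347.6861723449039, 'cx': 313.54001316874735, 'cy': 243.13765958769034, 'eye': array([ 0.22692962, -0.50584051,  0.3734021 ]), 'attitude': array([ 0.79583145, -0.58868273, -0.08512997,  0.11339237])}
cam in tool [ 0.0690036   0.00028919 -0.11773086] [[-3.47347156e-05 -9.59713655e-01 -2.80979890e-01]
 [ 9.99999852e-01  1.19298468e-04 -5.31095231e-04]
 [ 5.43219816e-04 -2.80979867e-01  9.59713509e-01]]
```

```bash
cat >> h.py <<'E'
def down(head,lean=0):
    """tool x at heading (deg), tool z down; then turned by lean deg about tool y"""
    c,s=np.cos(np.radians(head)),np.sin(np.radians(head))
    M=np.array([[c,s,0],[s,-c,0],[0,0,-1.]]).T.T
    M=np.c_[[c,s,0],[s,-c,0],[0,0,-1.]]
    return R.from_matrix(M)*R.from_euler('y',lean,degrees=True)
def plan(P,T,n=None,turn=None):
    """per-row shift/turn to reach TCP P, orientation T in n equal rows"""
    o=r.get_obs(); C=R.from_quat(o['tool_rot']); rel=C.inv()*T; d=C.inv().apply(np.array(P)-o['tcp_pos'])
    rv=rel.as_rotvec()
    if turn is not None and rv@turn<0: a=np.linalg.norm(rv); rv=rv*(1-2*np.pi/a)
    m=max(np.linalg.norm(d)*1000/41,np.degrees(np.linalg.norm(rv))/7.1); n=n or int(np.ceil(m))
    S=sum(R.from_rotvec(rv*k/n).as_matrix() for k in range(n)); p=np.linalg.solve(S,d)
    print('n',n,'min',round(m,1),'row',np.round(p*1000,2),np.round(np.degrees(rv)/n,3),'| total',np.round(d*1000,1),np.round(np.degrees(rv),2))
def say():
    o=r.get_obs(); C=R.from_quat(o['tool_rot']).as_matrix()
    print('t',round(o['clock'],2),'tcp',np.round(o['tcp_pos']*1000,1),'x',np.round(C[:,0],3),'z',np.round(C[:,2],3),'F',np.round(o['contact_force'],1),'gap',round(o['finger_gap']*1000,1),'q',np.round(o['q'],2))
E
python3 - <<'E'
from h import *
plan([.46,-.03,.25],down(7.6))
plan([.46,-.03,.25],down(7.6),15)
E
```

```text
n 15 min 14.1 row [ 26.71 -27.92   0.4 ] [-0.006 -0.001  0.627] | total [ 431.  -386.4    6.3] [-0.08 -0.01  9.4 ]
n 15 min 14.1 row [ 26.71 -27.92   0.4 ] [-0.006 -0.001  0.627] | total [ 431.  -386.4    6.3] [-0.08 -0.01  9.4 ]
```

move_arm([
  [1,26.7,-27.9,0.4,0,0,0.63],
  [1,26.7,-27.9,0.4,0,0,0.63],
  [1,26.7,-27.9,0.4,0,0,0.63],
  [1,26.7,-27.9,0.4,0,0,0.63],
  [1,26.7,-27.9,0.4,0,0,0.63],
  [1,26.7,-27.9,0.4,0,0,0.63],
  [1,26.7,-27.9,0.4,0,0,0.63],
  [1,26.7,-27.9,0.4,0,0,0.63],
  [1,26.7,-27.9,0.4,0,0,0.63],
  [1,26.7,-27.9,0.4,0,0,0.63],
  [1,26.7,-27.9,0.4,0,0,0.63],
  [1,26.7,-27.9,0.4,0,0,0.63],
  [1,26.7,-27.9,0.4,0,0,0.63],
  [1,26.7,-27.9,0.4,0,0,0.63],
  [1,26.7,-27.9,0.4,0,0,0.63],
  [1,0,0,0,0,0,0],
])

```text
clock: 1.48
tcp_pos: [0.4713, -0.0098, 0.2461]
tool_rot: [0.998, 0.057, 0.001, -0.002]
contact_force: [0.3, -0.4, 0.3]
finger_gap: 0.085
```

Run:
```python
from h import *
say(); c=r.calibration('wrist'); im=r.camera('wrist'); say(); np.savez('w1.npz',im=im,**c); cv2.imwrite('pics/w1.png',im[:,:,::-1])
b=np.array([438.5,-30.3]);a=np.radians(-17.75)
def bx(x,y,z): return np.array([b[0]+x*np.cos(a)-y*np.sin(a),b[1]+x*np.sin(a)+y*np.cos(a),z])/1000
print(topix(c,[bx(*p) for p in [(95,60,75),(95,-60,75),(-95,-60,75),(-95,60,75),(77,0,77),(89,0,75)]]).round())
```

```text
t 1.48 tcp [471.3  -9.8 246.1] x [0.994 0.113 0.002] z [ 0.001  0.005 -1.   ] F [ 0.3 -0.4  0.3] gap 85.0 q [-0.26  0.12  1.73  0.    1.29  1.19]
t 1.53 tcp [469.7 -11.8 245.9] x [ 0.993  0.114 -0.001] z [-0.001  0.003 -1.   ] F [ 0.1  0.2 -1.1] gap 85.7 q [-0.27  0.12  1.73  0.    1.29  1.19]
[[315. 132.]
 [447. 194.]
 [347. 373.]
 [231. 327.]
 [373. 185.]
 [379. 171.]]
```

View pics/w1.png

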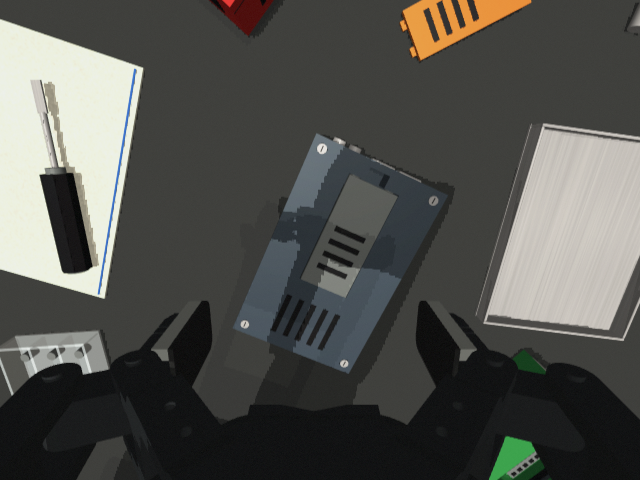

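The wrist view shows the box with corners at about (318,133), (450,192), (349,374) and (234,328), and the slot as a dark notch at (384,180). The screwdriver handle runs from (58,172) to (75,272) with its tip at (38,80). I'll take a settled picture and measure from it.

```bash
cat > m.py <<'E'
from h import *
import sys
def load(f): d=np.load(f); return d['im'],{k:d[k] for k in d if k!='im'}
def box(im,c):
    I=im.astype(int); sat=I[:,:,2]-I[:,:,0]
    pc=topix(c,[[.464,-.0385,.077]])[0]
    roi=np.zeros(im.shape[:2],np.uint8); cv2.circle(roi,(int(pc[0]),int(pc[1])),75,1,-1)
    g=(sat<5)&(I[:,:,0]>60)&(roi>0)
    g=cv2.morphologyEx(g.astype(np.uint8),cv2.MORPH_CLOSE,np.ones((9,9)))
    g=cv2.morphologyEx(g,cv2.MORPH_OPEN,np.ones((7,7)))
    m=max(blobs(g),key=lambda b:b[1][4])[0]; ys,xs=np.where(m)
    w=toworld(c,np.c_[xs,ys],.077)[:,:2]*1000
    print('cover',cv2.minAreaRect(w.astype(np.float32)))
    s=(sat>8).astype(np.uint8)
    m=max(blobs(cv2.morphologyEx(s|g,cv2.MORPH_CLOSE,np.ones((7,7)))),key=lambda b:b[1][4])[0]
    cs=max(cv2.findContours(m.astype(np.uint8),0,1)[0],key=len)
    print('box corners px',cv2.approxPolyDP(cs,12,True)[:,0].tolist())
    return g
def driver(im,c):
    pl=np.array([[20,60],[120,60],[100,290],[20,270]])
    I=im.astype(int)
    L=(I.min(2)>190).astype(np.uint8); L=max(blobs(L),key=lambda b:b[1][4]) 
    hull=cv2.convexHull(np.argwhere(L[0])[:,::-1].astype(np.int32)); H=cv2.fillConvexPoly(np.zeros(im.shape[:2],np.uint8),hull,1)>0
    d=(I.max(2)<60)&H
    m=max(blobs(d),key=lambda b:b[1][4])[0]; ys,xs=np.where(m); w=toworld(c,np.c_[xs,ys],.018)[:,:2]*1000
    rc=cv2.minAreaRect(w.astype(np.float32)); print('handle',rc)
    ys,xs=np.where(H&(I.max(2)<215)); return H
E
python3 - <<'E'
from m import *
c=r.calibration('wrist'); im=r.camera('wrist'); say(); np.savez('w2.npz',im=im,**c)
g=box(im,c); driver(im,c)
for p in [(318,133),(450,192),(349,374),(234,328)]: print(p,toworld(c,[p],.075)*1000)
cr=np.hstack([cv2.resize(im[60:290,0:130],None,fx=2.6,fy=2.6,interpolation=2),cv2.resize(im[125:275,305:455],(440,598),interpolation=2)*0+cv2.copyMakeBorder(cv2.resize(im[125:275,305:455],(440,440),interpolation=2),0,158,0,0,0)]) ; cv2.imwrite('pics/w2c.png',cr[:,:,::-1]); print(cr.shape)
E
```

```text
t 1.58 tcp [468.7 -13.5 245.8] x [ 0.994  0.113 -0.002] z [-0.002  0.002 -1.   ] F [-0.7  0.5 -0.5] gap 85.1 q [-0.27  0.12  1.73  0.    1.29  1.19]
cover ((464.3582763671875, -39.629520416259766), (44.25609588623047, 101.19315338134766), 72.4481201171875)
box corners px [[314, 131], [231, 326], [346, 371], [445, 193]]
handle ((432.89288330078125, 240.11636352539062), (108.92568969726562, 33.0055046081543), 7.527298927307129)
(318, 133) [[544.92750811  -6.71478267  75.        ]]
(450, 192) [[ 511.16224632 -120.77715757   75.        ]]
(349, 374) [[326.57233193 -62.98962544  75.        ]]
(234, 328) [[363.79366008  50.65144937  75.        ]]
(598, 778, 3)
```

View pics/w2c.png

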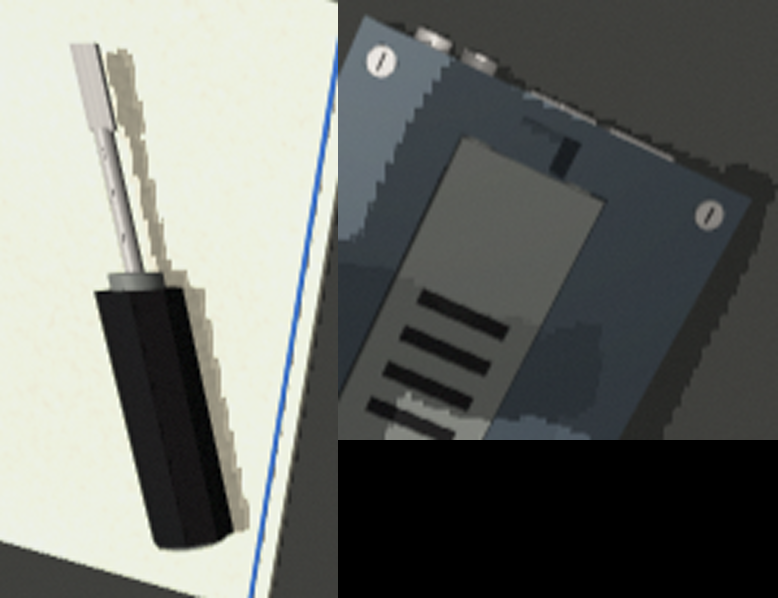

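Run:
```python
from m import *
im,c=load('w2.npz')
f=lambda p,z:(toworld(c,[p],z)[0][:2]*1000).round(1)
print('box',[f(p,.075) for p in [[314, 131], [231, 326], [346, 371], [445, 193]]])
q=lambda x,y:(x/2.6,60+y/2.6)
t=f(q(85.5,43.5),.017); print('tip',t)
fl,fr=f(q(94,291),.016),f(q(184,288),.016); bl,br=f(q(155,545),.016),f(q(233,530),.016)
print('handle front',fl,fr,(fl+fr)/2,'back',bl,br,(bl+br)/2)
print('ferrule',f(q(108,274),.016),f(q(160,272),.016))
hc=(fl+fr+bl+br)/4;u=t-hc;print(hc,np.linalg.norm(u),np.degrees(np.arctan2(u[1],u[0])))
plan([.433,.240,.12],down(7.6));
```

```text
box [array([546.1,  -3.4]), array([365.6,  53.5]), array([329.6, -59.6]), array([ 509.9, -116.9])]
tip [565.1 257.3]
handle front [478.2 264.5] [483.2 230.4] [480.7  247.45] back [376.5 250.8] [386.8 218.4] [381.65 234.6 ]
ferrule [485.2 258.6] [488.2 239. ]
[431.175 241.025] 134.91027110639132 6.928794183018183
n 7 min 7.0 row [ -0.65 -36.55  18.02] [-0.02   0.015 -0.158] | total [  -6.6 -255.7  126.4] [-0.14  0.11 -1.1 ]
```

Run:
```python
from h import *
say();plan([.4315,.2406,.08],down(7.2),9)
```

```text
t 1.58 tcp [468.7 -13.5 245.8] x [ 0.994  0.113 -0.002] z [-0.002  0.002 -1.   ] F [-0.7  0.5 -0.5] gap 85.1 q [-0.27  0.12  1.73  0.    1.29  1.19]
n 9 min 7.5 row [ -0.74 -28.5   18.46] [-0.015  0.012 -0.078] | total [  -7.9 -256.3  166.4] [-0.14  0.11 -0.7 ]
```

move_arm([
  [1,-0.8,-28.5,18.4,0,0,-0.08],
  [1,-0.8,-28.5,18.4,0,0,-0.08],
  [1,-0.8,-28.5,18.4,0,0,-0.08],
  [1,-0.8,-28.5,18.4,0,0,-0.08],
  [1,-0.8,-28.5,18.4,0,0,-0.08],
  [1,-0.8,-28.5,18.4,0,0,-0.08],
  [1,-0.8,-28.5,18.4,0,0,-0.08],
  [1,-0.8,-26,15,0,0,-0.08],
  [1,-0.8,-18,8,0,0,-0.08],
  [1,0,0,0,0,0,0],
  [1,0,0,0,0,0,0],
])

```text
clock: 2.5
tcp_pos: [0.432, 0.2166, 0.0874]
tool_rot: [0.999, 0.053, -0.001, 0.005]
contact_force: [-0.1, 0.6, 0.1]
finger_gap: 0.0851
```

Run:
```python
from h import *
say();plan([.4315,.2406,.03],down(7.2),5)
```

```text
t 2.5 tcp [432.  216.6  87.4] x [ 0.994  0.106 -0.002] z [-0.001 -0.009 -1.   ] F [-0.1  0.6  0.1] gap 85.1 q [ 0.24  0.33  1.9  -0.01  0.91  1.71]
n 5 min 1.5 row [ 0.47 -4.85 11.46] [ 0.106  0.029 -0.226] | total [  2.2 -24.5  57.2] [ 0.53  0.14 -1.13]
```

move_arm([
  [1,1,-12,0,0.25,0.07,-0.5],
  [1,1,-12,0,0.25,0.07,-0.5],
  [1,0,0,0,0,0,0],
  [1,0,0,12,0,0,0],
  [1,0,0,12,0,0,0],
  [1,0,0,12,0,0,0],
  [1,0,0,8,0,0,0],
  [1,0,0,0,0,0,0],
  [1,0,0,0,0,0,0],
])

```text
clock: 3.25
tcp_pos: [0.4387, 0.2373, 0.0478]
tool_rot: [0.998, 0.059, 0.006, -0.001]
contact_force: [0.1, 0.2, -0.1]
finger_gap: 0.0855
```

Run:
```python
from h import *
say();plan([.4315,.2406,.03],down(7.2),2)
```

```text
t 3.25 tcp [438.7 237.3  47.8] x [0.993 0.117 0.013] z [ 0.012  0.002 -1.   ] F [ 0.1  0.2 -0.1] gap 85.5 q [ 0.27  0.41  1.91 -0.    0.81  1.73]
n 2 min 0.5 row [-3.47 -2.06  8.88] [-0.022 -0.362 -0.239] | total [-7.  -4.1 17.7] [-0.04 -0.72 -0.48]
```

move_arm([
  [1,-3.5,-2,6,0,-0.35,-0.25],
  [1,-3.5,-2,5,0,-0.35,-0.25],
  [1,0,0,5,0,0,0],
  [1,0,0,0,0,0,0],
  [1,0,0,0,0,0,0],
])

```text
clock: 3.67
tcp_pos: [0.4319, 0.2409, 0.0321]
tool_rot: [0.998, 0.063, 0.001, -0.001]
contact_force: [-0.2, -0.2, 0.7]
finger_gap: 0.0852
```

Run:
```python
from h import *
say();plan([.4315,.2406,.03],down(7.2),1)
```

```text
t 3.67 tcp [431.9 240.9  32.1] x [0.992 0.126 0.002] z [ 0.002  0.001 -1.   ] F [-0.2 -0.2  0.7] gap 85.2 q [0.28 0.43 1.93 0.   0.78 1.73]
n 1 min 0.1 row [-0.45  0.22  2.06] [-0.067 -0.123  0.064] | total [-0.5  0.2  2.1] [-0.07 -0.12  0.06]
```

move_arm([
  [1,0,0,2,0,0,0],
  [-1,0,0,0,0,0,0],
  [-1,0,0,0,0,0,0],
  [-1,0,0,0,0,0,0],
  [-1,0,0,0,0,0,0],
  [-1,0,0,0,0,0,0],
  [-1,0,0,0,0,0,0],
  [-1,0,0,0,0,0,0],
  [-1,0,0,0,0,0,0],
  [-1,0,0,0,0,0,0],
  [-1,0,0,0,0,0,0],
])

```text
clock: 4.58
tcp_pos: [0.4325, 0.2411, 0.0306]
tool_rot: [0.998, 0.063, 0.002, -0.001]
contact_force: [-0.1, -0.7, 0.5]
finger_gap: 0.0246
```

Run:
```python
from h import *
say()
```

```text
t 4.58 tcp [432.5 241.1  30.6] x [0.992 0.127 0.004] z [ 0.003  0.002 -1.   ] F [-0.1 -0.7  0.5] gap 24.6 q [0.28 0.44 1.93 0.   0.77 1.73]
```

move_arm([
  [-1,0,0,-15,0,0,0],
  [-1,0,0,-25,0,0,0],
  [-1,0,0,-35,0,0,0],
  [-1,0,0,-35,0,0,0],
  [-1,0,0,-35,0,0,0],
  [-1,0,0,-30,0,0,0],
  [-1,0,0,-20,0,0,0],
  [-1,0,0,0,0,0,0],
])

```text
clock: 5.25
tcp_pos: [0.429, 0.2397, 0.2312]
tool_rot: [0.998, 0.063, -0.004, 0.0]
contact_force: [0.6, 0.1, -1.1]
finger_gap: 0.0248
```

```bash
cat >> h.py <<'E'
BO=np.array([438.2,-31.5,0.]);BY=-17.57; BR=R.from_euler('z',BY,degrees=True)
TIP=np.array([133.6,0,14.6])
def tippose(x,z,th,y=0):
    """TCP, rot for blade tip at notch-relative x (mm), box z, tilt th deg"""
    T=down(BY+180,-th); w=BO+BR.apply([77+x,y,z]); return (w-T.apply(TIP))/1000,T
def tipnow():
    o=r.get_obs();T=R.from_quat(o['tool_rot']); w=o['tcp_pos']*1000+T.apply(TIP)
    b=BR.inv().apply(w-BO); d=BR.inv().apply(T.as_matrix()[:,0]); print('tip notch-rel',np.round([b[0]-77,b[1],b[2]],1),'th',round(np.degrees(np.arcsin(-d[2])),1),'yaw',round(np.degrees(np.arctan2(-d[1],-d[0])),2))
E
python3 - <<'E'
from h import *
say(); P,T=tippose(45,107,40); print(P)
plan([.57,-.03,.25],down(BY+180),26,turn=np.array([0,0,-1]))
E
```

```text
t 5.25 tcp [429.  239.7 231.2] x [ 0.992  0.126 -0.007] z [-0.007 -0.001 -1.   ] F [ 0.6  0.1 -1.1] gap 24.8 q [0.28 0.18 1.7  0.   1.27 1.73]
[ 0.64313076 -0.09638979  0.20406067]
n 26 min 21.9 row [-13.17   9.47  -0.69] [-0.021  0.006 -5.968] | total [105.7 285.4 -19.5] [-5.4000e-01  1.5000e-01 -1.5517e+02]
```

move_arm([
  [-1,-13.2,9.5,-0.7,0,0,-6],
  [-1,-13.2,9.5,-0.7,0,0,-6],
  [-1,-13.2,9.5,-0.7,0,0,-6],
  [-1,-13.2,9.5,-0.7,0,0,-6],
  [-1,-13.2,9.5,-0.7,0,0,-6],
  [-1,-13.2,9.5,-0.7,0,0,-6],
  [-1,-13.2,9.5,-0.7,0,0,-6],
  [-1,-13.2,9.5,-0.7,0,0,-6],
  [-1,-13.2,9.5,-0.7,0,0,-6],
  [-1,-13.2,9.5,-0.7,0,0,-6],
  [-1,-13.2,9.5,-0.7,0,0,-6],
  [-1,-13.2,9.5,-0.7,0,0,-6],
  [-1,-13.2,9.5,-0.7,0,0,-6],
  [-1,-13.2,9.5,-0.7,0,0,-6],
  [-1,-13.2,9.5,-0.7,0,0,-6],
  [-1,-13.2,9.5,-0.7,0,0,-6],
  [-1,-13.2,9.5,-0.7,0,0,-6],
  [-1,-13.2,9.5,-0.7,0,0,-6],
])

```text
clock: 6.75
tcp_pos: [0.4432, -0.0148, 0.2248]
tool_rot: [0.495, 0.869, -0.007, -0.015]
contact_force: [0.4, 0.7, -1.2]
finger_gap: 0.0246
```

Run:
```python
from h import *
say(); P,T=tippose(45,107,40); 
plan([.60,-.05,.25],down(BY+180),10,turn=np.array([0,0,-1]))
```

```text
t 6.75 tcp [443.2 -14.8 224.8] x [-0.51   0.86   0.018] z [-0.033  0.002 -0.999] F [ 0.4  0.7 -1.2] gap 24.6 q [-0.28  0.11  1.8  -0.01  1.26 -0.81]
n 10 min 5.9 row [-14.49   7.66  -2.8 ] [-0.11  -0.158 -4.177] | total [-109.7  116.2  -30.4] [ -1.1   -1.58 -41.77]
```

move_arm([
  [-1,-14.5,7.7,-2.8,-0.1,-0.2,-4.2],
  [-1,-14.5,7.7,-2.8,-0.1,-0.2,-4.2],
  [-1,-14.5,7.7,-2.8,-0.1,-0.2,-4.2],
  [-1,-14.5,7.7,-2.8,-0.1,-0.2,-4.2],
  [-1,-14.5,7.7,-2.8,-0.1,-0.2,-4.2],
  [-1,-14.5,7.7,-2.8,-0.1,-0.2,-4.2],
  [-1,-14.5,7.7,-2.8,-0.1,-0.2,-4.2],
  [-1,-14.5,7.7,-2.8,-0.1,-0.2,-4.2],
  [-1,-14.5,7.7,-2.8,-0.1,-0.2,-4.2],
  [-1,0,0,0,0,0,0],
])

```text
clock: 7.58
tcp_pos: [0.5868, -0.0527, 0.2308]
tool_rot: [0.17, 0.985, -0.002, -0.009]
contact_force: [1.6, 0.2, -1.6]
finger_gap: 0.0244
```

Run:
```python
from h import *
say(); tipnow(); P,T=tippose(45,115,40); 
plan(P,T,9)
```

```text
t 7.58 tcp [586.8 -52.7 230.8] x [-0.942  0.334  0.018] z [-0.019 -0.    -1.   ] F [ 1.6  0.2 -1.6] gap 24.4 q [-0.28  0.36  1.46 -0.01  1.34 -1.5 ]
tip notch-rel [-62.7  29.1 218.6] th -1.0 yaw -1.96
n 9 min 5.8 row [-6.67 -2.59  4.3 ] [-0.115 -4.556 -0.194] | total [-68.  -22.2  17.7] [ -1.04 -41.01  -1.75]
```

move_arm([
  [-1,-6.7,-2.6,4.3,-0.1,-4.6,-0.2],
  [-1,-6.7,-2.6,4.3,-0.1,-4.6,-0.2],
  [-1,-6.7,-2.6,4.3,-0.1,-4.6,-0.2],
  [-1,-6.7,-2.6,4.3,-0.1,-4.6,-0.2],
  [-1,-6.7,-2.6,4.3,-0.1,-4.6,-0.2],
  [-1,-6.7,-2.6,4.3,-0.1,-4.6,-0.2],
  [-1,-6.7,-2.6,4.3,-0.1,-4.6,-0.2],
  [-1,-6.7,-2.6,4.3,-0.1,-4.6,-0.2],
  [-1,-6.7,-2.6,4.3,-0.1,-4.6,-0.2],
  [-1,0,0,0,0,0,0],
  [-1,0,0,0,0,0,0],
])

```text
clock: 8.5
tcp_pos: [0.6304, -0.0952, 0.1942]
tool_rot: [0.15, 0.926, -0.054, 0.341]
contact_force: [0.5, -0.9, -1.2]
finger_gap: 0.0246
```

Run:
```python
from h import *
say(); tipnow(); P,T=tippose(35,99,40); 
plan(P,T,4)
```

```text
t 8.5 tcp [630.4 -95.2 194.2] x [-0.722  0.241 -0.649] z [ 0.616 -0.203 -0.761] F [ 0.5 -0.9 -1.2] gap 24.6 q [-0.33  0.2   2.    0.02  0.23 -1.6 ]
tip notch-rel [33.3 -1.2 96.5] th 40.4 yaw -0.91
n 4 min 0.1 row [-0.76  0.67  0.05] [-0.112  0.109 -0.173] | total [-3.   2.7  0.2] [-0.45  0.43 -0.69]
```

Run:
```python
from h import *
P,T=tippose(22,85,33); 
plan(P,T,3)
```

```text
n 3 min 1.1 row [4.81 0.88 6.49] [-0.135  2.478 -0.24 ] | total [15.3  2.6 18.8] [-0.4   7.43 -0.72]
```

move_arm([
  [-1,4.8,0.9,6.5,-0.1,2.5,-0.25],
  [-1,4.8,0.9,6.5,-0.1,2.5,-0.25],
  [-1,4.8,0.9,6.5,-0.1,2.5,-0.25],
  [-1,0,0,0,0,0,0],
  [-1,0,0,0,0,0,0],
])

```text
clock: 8.92
tcp_pos: [0.6285, -0.0914, 0.1674]
tool_rot: [0.149, 0.95, -0.042, 0.27]
contact_force: [-0.1, 0.5, -0.5]
finger_gap: 0.025
```

Run:
```python
from h import *
say(); tipnow(); P,T=tippose(20,83.1,33); plan(P,T,2)
o=r.get_obs();T=R.from_quat(o['tool_rot']); w=(o['tcp_pos']*1000+T.apply(TIP))/1000
out=[]
for n in('scene','top'):
    c=r.calibration(n); im=r.camera(n); cv2.imwrite(f'pics/{n}2.png',im[:,:,::-1])
    p=topix(c,[w])[0]; q=topix(c,[(BO+BR.apply([77,0,75]))/1000,(BO+BR.apply([89,0,75]))/1000]); print(n,'tip',p,'notch,rim',q)
    x,y=int(p[0])-32,int(p[1])-37; cr=im[y:y+75,x:x+65]; print('crop origin',x,y); out.append(cv2.resize(cr,None,fx=6,fy=6,interpolation=0))
cv2.imwrite('pics/tip2.png',np.hstack(out)[:,:,::-1])
```

```text
t 8.92 tcp [628.5 -91.4 167.4] x [-0.809  0.26  -0.527] z [ 0.501 -0.161 -0.85 ] F [-0.1  0.5 -0.5] gap 25.0 q [-0.32  0.26  1.92  0.02  0.41 -1.6 ]
tip notch-rel [16.6  0.8 84.7] th 31.8 yaw -0.23
n 2 min 0.2 row [-0.84 -0.17  0.13] [-0.055 -0.615 -0.098] | total [-1.7 -0.3  0.2] [-0.11 -1.23 -0.2 ]
scene tip [312.71062217 253.10649094] notch,rim [[309.54075337 252.43876807]
 [311.66966464 255.12019105]]
crop origin 280 216
top tip [338.42628375 228.89907947] notch,rim [[336.73164232 234.85788319]
 [338.01877539 230.9664715 ]]
crop origin 306 191
```

View pics/tip2.png

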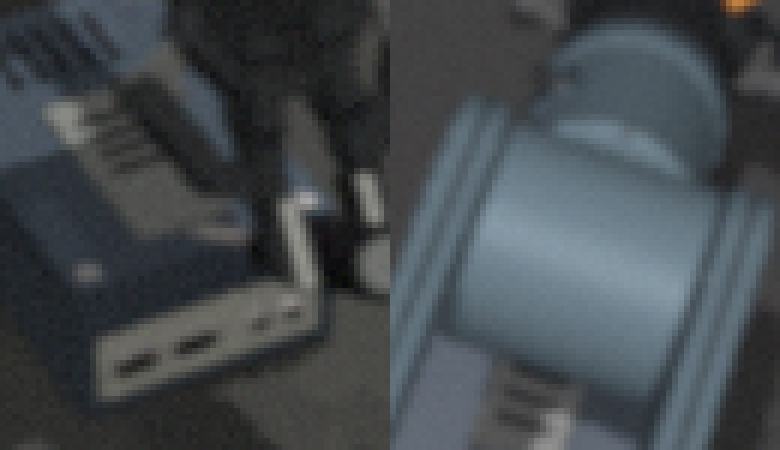

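Run:
```python
import cv2
im=cv2.imread('pics/scene2.png')[170:320,210:410]
cv2.imwrite('pics/scene2c.png',cv2.convertScaleAbs(cv2.resize(im,None,fx=4,fy=4,interpolation=cv2.INTER_CUBIC),alpha=1.5,beta=20))
```

```text
(no output)
```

View pics/scene2c.png

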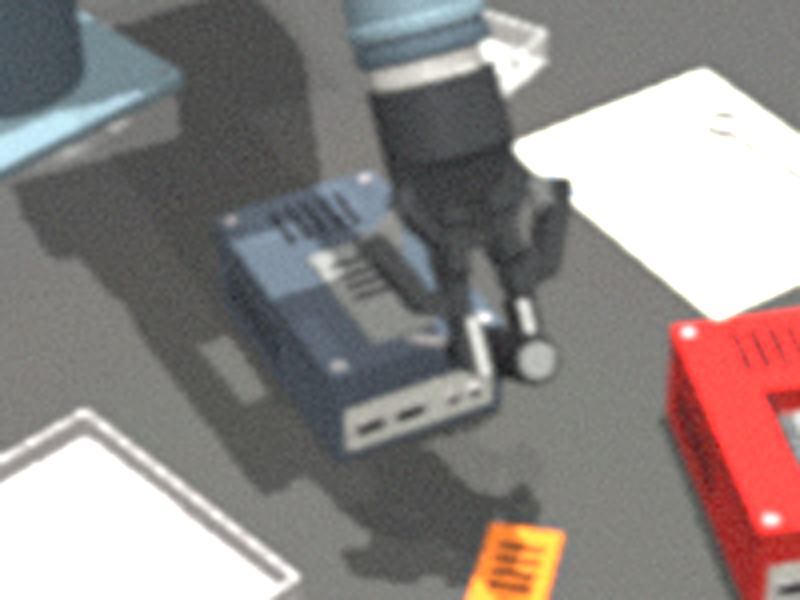

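Run:
```python
from h import *
say();tipnow();P,T=tippose(18,81.8,34); plan(P,T,2)
```

```text
t 9.02 tcp [628.4 -91.4 167.7] x [-0.809  0.259 -0.528] z [ 0.502 -0.161 -0.85 ] F [-0.4  0.6 -0.2] gap 24.5 q [-0.32  0.26  1.92  0.02  0.41 -1.6 ]
tip notch-rel [16.7  0.7 84.8] th 31.8 yaw -0.21
n 2 min 0.3 row [ 0.53 -0.17 -0.9 ] [-0.055 -1.079 -0.09 ] | total [ 1.1 -0.3 -1.8] [-0.11 -2.16 -0.18]
```

move_arm([
  [-1,0.5,-0.2,-0.9,-0.05,-1.1,-0.1],
  [-1,0.5,-0.2,-0.9,-0.05,-1.1,-0.1],
  [-1,0,0,0,0,0,0],
  [-1,0,0,0,0,0,0],
])

```text
clock: 9.35
tcp_pos: [0.626, -0.0909, 0.1699]
tool_rot: [0.146, 0.944, -0.045, 0.291]
contact_force: [-0.7, -0.3, -0.7]
finger_gap: 0.0249
```

Run:
```python
from h import *
say();tipnow();P,T=tippose(6,74,33.5); plan(P,T,4)
```

```text
t 9.35 tcp [626.  -90.9 169.9] x [-0.788  0.25  -0.562] z [ 0.536 -0.17  -0.827] F [-0.7 -0.3 -0.7] gap 24.9 q [-0.33  0.24  1.96  0.03  0.35 -1.62]
tip notch-rel [17.8  0.2 82.7] th 34.2 yaw -0.02
n 4 min 0.4 row [ 3.6  -0.03  0.58] [-0.003  0.181 -0.004] | total [14.4 -0.1  2.3] [-0.01  0.72 -0.02]
```

move_arm([
  [-1,3.6,0,0.6,0,0.1,0],
  [-1,3.6,0,0.6,0,0.1,0],
  [-1,3.6,0,0.6,0,0.1,0],
  [-1,3.6,0,0.6,0,0.1,0],
  [-1,0,0,0,0,0,0],
  [-1,0,0,0,0,0,0],
])

```text
clock: 9.85
tcp_pos: [0.6147, -0.0872, 0.1593]
tool_rot: [0.147, 0.946, -0.044, 0.287]
contact_force: [-0.2, -0.1, -0.3]
finger_gap: 0.0245
```

Run:
```python
from h import *
say();tipnow();P,T=tippose(-6,66.0,33.5); plan(P,T,4)
```

```text
t 9.85 tcp [614.7 -87.2 159.3] x [-0.792  0.252 -0.556] z [ 0.53  -0.168 -0.831] F [-0.2 -0.1 -0.3] gap 24.5 q [-0.33  0.24  1.99  0.03  0.33 -1.62]
tip notch-rel [ 5.1  0.3 73. ] th 33.7 yaw -0.05
n 4 min 0.3 row [ 3.26 -0.06  0.06] [-0.003  0.062 -0.011] | total [13.  -0.2  0.2] [-0.01  0.25 -0.04]
```

No contact force and the tip is in the slot, so I'll continue inward.

move_arm([
  [-1,3.2,0,0.1,0,0,0],
  [-1,3.2,0,0.1,0,0,0],
  [-1,3.2,0,0.1,0,0,0],
  [-1,3,0,0.1,0,0,0],
  [-1,0,0,0,0,0,0],
  [-1,0,0,0,0,0,0],
])

```text
clock: 10.35
tcp_pos: [0.6039, -0.0838, 0.151]
tool_rot: [0.147, 0.946, -0.044, 0.287]
contact_force: [1.1, -0.6, -0.6]
finger_gap: 0.0249
```

Run:
```python
from h import *
say();tipnow();P,T=tippose(-6.5,70.5,20); plan(P,T,6)
P,T=tippose(-6.5,71.5,14); plan(P,T,8)
```

```text
t 10.35 tcp [603.9 -83.8 151. ] x [-0.793  0.252 -0.555] z [ 0.529 -0.168 -0.832] F [ 1.1 -0.6 -0.6] gap 24.9 q [-0.33  0.24  2.02  0.04  0.3  -1.62]
tip notch-rel [-6.3  0.3 64.7] th 33.7 yaw -0.05
n 6 min 1.9 row [-0.9  -0.03  4.47] [-2.000e-03  2.288e+00 -8.000e-03] | total [-2.7 -0.2 27.2] [-1.000e-02  1.373e+01 -5.000e-02]
n 8 min 2.8 row [-0.84 -0.02  4.98] [-1.000e-03  2.466e+00 -6.000e-03] | total [-0.7 -0.2 40.2] [-1.000e-02  1.973e+01 -5.000e-02]
```

move_arm([
  [-1,-0.9,0,4.5,0,2.3,0],
  [-1,-0.9,0,4.5,0,2.3,0],
  [-1,-0.9,0,4.5,0,2.3,0],
  [-1,-0.9,0,4.5,0,2.3,0],
  [-1,-0.9,0,4.5,0,2.3,0],
  [-1,-0.9,0,4,0,2,0],
  [-1,0,0,0,0,0,0],
  [-1,0,0,0,0,0,0],
])

```text
clock: 11.02
tcp_pos: [0.6202, -0.0888, 0.1289]
tool_rot: [0.151, 0.974, -0.026, 0.168]
contact_force: [1.2, 0.4, -1.4]
finger_gap: 0.0249
```

Run:
```python
from h import *
say();tipnow();P,T=tippose(-6.5,72,13); plan(P,T,5)
P,T=tippose(-6.5,74,7); plan(P,T,5)
```

```text
t 11.02 tcp [620.2 -88.8 128.9] x [-0.898  0.285 -0.336] z [ 0.32  -0.102 -0.942] F [ 1.2  0.4 -1.4] gap 24.9 q [-0.32  0.35  1.8   0.01  0.65 -1.59]
tip notch-rel [-7.1  0.4 70.3] th 19.6 yaw -0.05
n 5 min 0.9 row [-0.52 -0.06  2.81] [-0.002  1.327 -0.009] | total [-1.9 -0.3 14.1] [-0.01  6.63 -0.04]
n 5 min 1.8 row [-0.82 -0.05  5.21] [-1.000e-03  2.527e+00 -9.000e-03] | total [-1.8 -0.3 26.3] [-1.000e-02  1.263e+01 -4.000e-02]
```

move_arm([
  [-1,-0.5,0,2.8,0,1.3,0],
  [-1,-0.5,0,2.8,0,1.3,0],
  [-1,-0.5,0,2.8,0,1.3,0],
  [-1,-0.5,0,2.8,0,1.3,0],
  [-1,0,0,0,0,0,0],
])

```text
clock: 11.43
tcp_pos: [0.6245, -0.09, 0.1193]
tool_rot: [0.152, 0.98, -0.019, 0.126]
contact_force: [0.1, -0.6, -0.8]
finger_gap: 0.0245
```

Run:
```python
from h import *
say();tipnow()
P,T=tippose(-6.5,74,7); plan(P,T,5)
P,T=tippose(-6.5,76,0); plan(P,T,5)
```

```text
t 11.43 tcp [624.5 -90.  119.3] x [-0.923  0.292 -0.252] z [ 0.24  -0.076 -0.968] F [ 0.1 -0.6 -0.8] gap 24.5 q [-0.32  0.4   1.73  0.01  0.76 -1.59]
tip notch-rel [-7.3  0.5 71.5] th 14.6 yaw -0.01
n 5 min 1.1 row [-0.6  -0.1   3.09] [-1.000e-03  1.519e+00 -2.000e-03] | total [-2.2 -0.5 15.6] [-0.01  7.6  -0.01]
n 5 min 2.1 row [-0.87 -0.1   5.96] [-1.000e-03  2.919e+00 -2.000e-03] | total [-1.3 -0.5 30. ] [-1.00e-02  1.46e+01 -1.00e-02]
```

move_arm([
  [-1,-0.6,0,3.1,0,1.5,0],
  [-1,-0.6,0,3.1,0,1.5,0],
  [-1,-0.6,0,3.1,0,1.5,0],
  [-1,0,0,0,0,0,0],
])

```text
clock: 11.77
tcp_pos: [0.6273, -0.0906, 0.1114]
tool_rot: [0.152, 0.984, -0.014, 0.089]
contact_force: [0.1, -0.2, 0.4]
finger_gap: 0.0248
```

Run:
```python
from h import *
say();tipnow();print(r.get_obs()['wrist_torque'])
P,T=tippose(-6.5,75,4); plan(P,T,4)
P,T=tippose(-6.5,77,-4); plan(P,T,5)
```

```text
t 11.77 tcp [627.3 -90.6 111.4] x [-0.938  0.296 -0.179] z [ 0.17  -0.054 -0.984] F [ 0.1 -0.2  0.4] gap 24.8 q [-0.32  0.44  1.66  0.    0.86 -1.59]
tip notch-rel [-7.7  0.7 73.2] th 10.3 yaw 0.04
[-0.05458549 -0.06982064  0.03604011]
n 4 min 0.9 row [-0.71 -0.19  3.27] [-0.003  1.572  0.01 ] | total [-2.3 -0.8 13.2] [-0.01  6.29  0.04]
n 5 min 2.0 row [-0.87 -0.16  5.94] [-0.003  2.858  0.008] | total [-1.3 -0.8 29.9] [-0.02 14.29  0.04]
```

move_arm([
  [-1,-0.7,0,3.3,0,1.6,0],
  [-1,-0.7,0,3.3,0,1.6,0],
  [-1,-0.7,0,3.3,0,1.6,0],
  [-1,0,0,0,0,0,0],
])

```text
clock: 12.1
tcp_pos: [0.6298, -0.0911, 0.1031]
tool_rot: [0.152, 0.987, -0.008, 0.05]
contact_force: [0.6, -1.6, -0.3]
finger_gap: 0.0248
```

Run:
```python
from h import *
say();tipnow();o=r.get_obs();print(R.from_quat(o['tool_rot']).inv().apply(o['wrist_torque']))
P,T=tippose(-6.5,77,-2); plan(P,T,4)
```

```text
t 12.1 tcp [629.8 -91.1 103.1] x [-0.949  0.299 -0.1  ] z [ 0.095 -0.031 -0.995] F [ 0.6 -1.6 -0.3] gap 24.8 q [-0.32  0.49  1.59  0.    0.96 -1.59]
tip notch-rel [-7.8  0.8 75.2] th 5.8 yaw 0.1
[-0.02939504 -0.12036069 -0.0485344 ]
n 4 min 1.1 row [-0.76 -0.26  4.1 ] [-0.009  1.939  0.025] | total [-2.2 -1.  16.5] [-0.04  7.76  0.1 ]
```

move_arm([
  [-1,-0.6,0,3.6,0,1.9,0],
  [-1,-0.6,0,3.6,0,1.9,0],
  [-1,-0.6,0,3.6,0,1.9,0],
  [-1,0,0,0,0,0,0],
])

```text
clock: 12.43
tcp_pos: [0.6324, -0.0915, 0.0938]
tool_rot: [0.151, 0.988, -0.001, 0.004]
contact_force: [0.4, -0.2, -0.9]
finger_gap: 0.0243
```

Run:
```python
from h import *
say();tipnow();o=r.get_obs();print(R.from_quat(o['tool_rot']).inv().apply(o['wrist_torque']))
c=r.calibration('scene');im=r.camera('scene');cv2.imwrite('pics/s3.png',im[:,:,::-1]);cr=im[195:295,245:375]
cv2.imwrite('pics/s3c.png',cv2.convertScaleAbs(cv2.resize(cr,None,fx=6,fy=6,interpolation=2),alpha=1.5,beta=20)[:,:,::-1])
P,T=tippose(-6.5,78.5,-8); plan(P,T,4)
```

```text
t 12.43 tcp [632.4 -91.5  93.8] x [-0.954  0.299 -0.009] z [ 0.008 -0.003 -1.   ] F [ 0.4 -0.2 -0.9] gap 24.3 q [-0.32  0.55  1.51 -0.    1.07 -1.58]
tip notch-rel [-7.2  1.  78. ] th 0.5 yaw 0.16
[-0.06239357 -0.02686543 -0.02360851]
n 4 min 1.2 row [-0.7  -0.37  4.9 ] [-0.015  2.137  0.041] | total [-1.7 -1.5 19.7] [-0.06  8.55  0.16]
```

View pics/s3c.png

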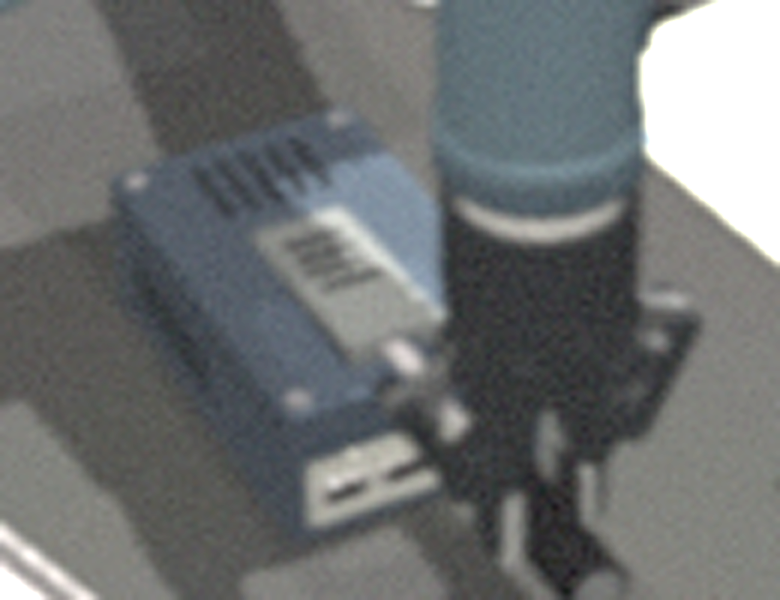

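```bash
python3 - <<'E'
from h import *
c=r.calibration('scene')
for z in (77,84): print(z,[((topix(c,[(BO+BR.apply([x,y,z]))/1000])[0]-[245,195])*6).round() for x,y in [(77,-22),(77,22),(-23,-22),(-23,22),(72,-22)]])
print([((topix(c,[(BO+BR.apply([x,y,75]))/1000])[0]-[245,195])*6).round() for x,y in [(95,-60),(-95,-60),(-95,60)]])
E
python3 - <<'E'
import cv2
a=cv2.imread('pics/scene2.png');b=cv2.imread('pics/s3.png')
E
```

```text
77 [array([340., 357.]), array([434., 325.]), array([241., 228.]), array([331., 200.]), array([335., 350.])]
84 [array([340., 344.]), array([433., 313.]), array([240., 216.]), array([330., 187.]), array([335., 337.])]
[array([276., 413.]), array([ 98., 170.]), array([337.,  97.])]
```

move_arm([
  [-1,-0.6,0,4,0,2,0],
  [-1,-0.6,0,4,0,2,0],
  [-1,0,0,0,0,0,0],
])

```text
clock: 12.73
tcp_pos: [0.6329, -0.0912, 0.0871]
tool_rot: [0.151, 0.988, 0.004, -0.027]
contact_force: [0.5, 0.1, -0.9]
finger_gap: 0.0247
```

Run:
```python
from h import *
say();tipnow();o=r.get_obs();print(R.from_quat(o['tool_rot']).inv().apply(o['wrist_torque']))
```

```text
t 12.73 tcp [632.9 -91.2  87.1] x [-0.953  0.298  0.054] z [-0.052  0.016 -0.999] F [ 0.5  0.1 -0.9] gap 24.7 q [-0.32  0.59  1.46 -0.    1.15 -1.58]
tip notch-rel [-7.6  1.4 79.8] th -3.1 yaw 0.2
[ 0.04554442 -0.15813816  0.03577931]
```

move_arm([
  [-1,-5,0,0,0,0,0],
  [-1,-10,0,0,0,0,0],
  [-1,-14,0,0,0,0,0],
  [-1,-14,0,0,0,0,0],
  [-1,0,0,-15,0,-0.5,0],
  [-1,0,0,-30,0,-0.5,0],
  [-1,0,0,-35,0,-0.5,0],
  [-1,0,0,-35,0,-0.5,0],
  [-1,0,0,-25,0,-0.5,0],
  [-1,0,0,0,0,0,0],
])

```text
clock: 13.57
tcp_pos: [0.6749, -0.1028, 0.2332]
tool_rot: [0.15, 0.989, -0.0, 0.0]
contact_force: [0.7, 0.2, -0.6]
finger_gap: 0.0244
```

Run:
```python
from h import *
say();tipnow();plan([.52,-.03,.26],down(130),8,turn=np.array([0,0,1]))
```

```text
t 13.57 tcp [ 674.9 -102.8  233.2] x [-0.955  0.297 -0.001] z [ 0.001 -0.    -1.   ] F [ 0.7  0.2 -0.6] gap 24.4 q [-0.31  0.51  1.21 -0.    1.42 -1.58]
tip notch-rel [ 36.6   2.8 218.5] th 0.0 yaw 0.29
n 8 min 4.6 row [21.55 -2.42 -3.36] [-0.     0.005  4.09 ] | total [169.5  23.5 -26.9] [-0.    0.04 32.72]
```

Run:
```python
from h import *
plan([.58,-.074,.25],down(130),6,turn=np.array([0,0,1]))
```

```text
n 6 min 4.6 row [16.25 -4.06 -2.81] [-0.     0.007  5.454] | total [ 99.2  -0.7 -16.9] [-0.    0.04 32.72]
```

move_arm([
  [-1,16,-4,-2.8,0,0,5.4],
  [-1,16,-4,-2.8,0,0,5.4],
  [-1,16,-4,-2.8,0,0,5.4],
  [-1,16,-4,-2.8,0,0,5.4],
  [-1,16,-4,-2.8,0,0,5.4],
  [-1,16,-4,-2.8,0,0,5.4],
  [-1,0,0,0,0,0,0],
])

```text
clock: 14.15
tcp_pos: [0.5739, -0.0713, 0.2547]
tool_rot: [0.432, 0.902, 0.001, 0.008]
contact_force: [0.1, -1.0, -0.6]
finger_gap: 0.0244
```

Run:
```python
from h import *
r.camera('wrist'); c=r.calibration('wrist'); im=r.camera('wrist'); say(); np.savez('w3.npz',im=im,**c); cv2.imwrite('pics/w3.png',cv2.convertScaleAbs(im,alpha=1.4,beta=15)[:,:,::-1])
for z in (77,84): print(z,[(topix(c,[(BO+BR.apply([x,y,z]))/1000])[0]).round() for x,y in [(77,-22),(77,22),(-23,-22),(-23,22)]])
```

```text
t 14.25 tcp [576.2 -72.7 254.4] x [-0.631  0.776 -0.015] z [ 0.016 -0.006 -1.   ] F [-0.6  0.8 -0.1] gap 24.4 q [-0.32  0.31  1.48 -0.    1.34 -1.  ]
77 [array([246., 177.]), array([290., 147.]), array([168.,  66.]), array([214.,  30.])]
84 [array([245., 178.]), array([289., 147.]), array([165.,  64.]), array([211.,  28.])]
```

View pics/w3.png

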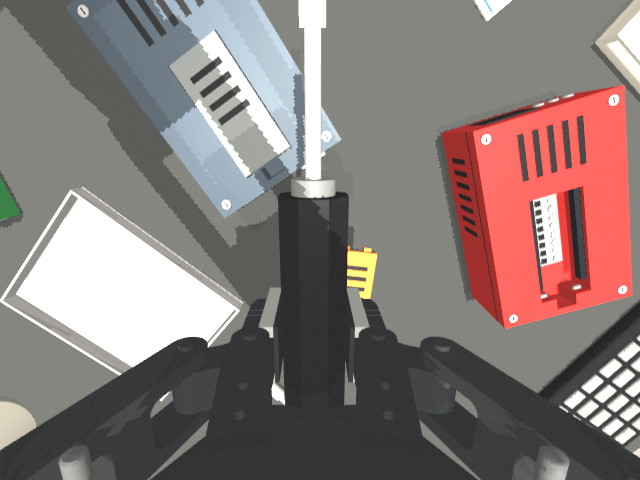

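Run:
```python
from h import *
plan([.4325,.2411,.2],down(7.3),20,turn=np.array([0,0,1]))
```

```text
n 20 min 17.2 row [ 15.27 -14.43   2.52] [ 6.100e-02 -2.000e-03  6.092e+00] | total [334.9  86.1  50.2] [ 1.2100e+00 -3.0000e-02  1.2183e+02]
```

move_arm([
  [-1,15.3,-14.4,2.5,0,0,6.1],
  [-1,15.3,-14.4,2.5,0,0,6.1],
  [-1,15.3,-14.4,2.5,0,0,6.1],
  [-1,15.3,-14.4,2.5,0,0,6.1],
  [-1,15.3,-14.4,2.5,0,0,6.1],
  [-1,15.3,-14.4,2.5,0,0,6.1],
  [-1,15.3,-14.4,2.5,0,0,6.1],
  [-1,15.3,-14.4,2.5,0,0,6.1],
  [-1,15.3,-14.4,2.5,0,0,6.1],
  [-1,15.3,-14.4,2.5,0,0,6.1],
  [-1,15.3,-14.4,2.5,0,0,6.1],
  [-1,15.3,-14.4,2.5,0,0,6.1],
  [-1,15.3,-14.4,2.5,0,0,6.1],
  [-1,15.3,-14.4,2.5,0,0,6.1],
  [-1,15.3,-14.4,2.5,0,0,6.1],
  [-1,15.3,-14.4,2.5,0,0,6.1],
  [-1,15.3,-14.4,2.5,0,0,6.1],
  [-1,15.3,-14.4,2.5,0,0,6.1],
  [-1,0,0,0,0,0,0],
])

```text
clock: 15.83
tcp_pos: [0.4275, 0.2105, 0.197]
tool_rot: [0.99, 0.139, 0.016, 0.008]
contact_force: [-1.0, -0.5, -1.2]
finger_gap: 0.0246
```

Run:
```python
from h import *
say(); im=r.camera('scene'); cv2.imwrite('pics/s4.png',im[:,:,::-1])
a=cv2.imread('pics/scene0.png')[205:290,260:340]; b=cv2.imread('pics/s4.png')[205:290,260:340]
cv2.imwrite('pics/s4c.png',np.hstack([cv2.convertScaleAbs(cv2.resize(x,None,fx=5,fy=5,interpolation=2),alpha=1.4,beta=20) for x in (a,b)]))
plan([.4325,.2411,.12],down(7.3),6,turn=np.array([0,0,1]))
```

```text
t 15.83 tcp [427.5 210.5 197. ] x [0.961 0.276 0.03 ] z [ 0.034 -0.011 -0.999] F [-1.  -0.5 -1.2] gap 24.6 q [ 0.24  0.16  1.81 -0.02  1.14  1.54]
n 6 min 2.0 row [ 1.87 -5.13 12.79] [ 0.182 -0.286  1.507] | total [ 12.3 -30.6  76.6] [ 1.09 -1.72  9.04]
```

View pics/s4c.png

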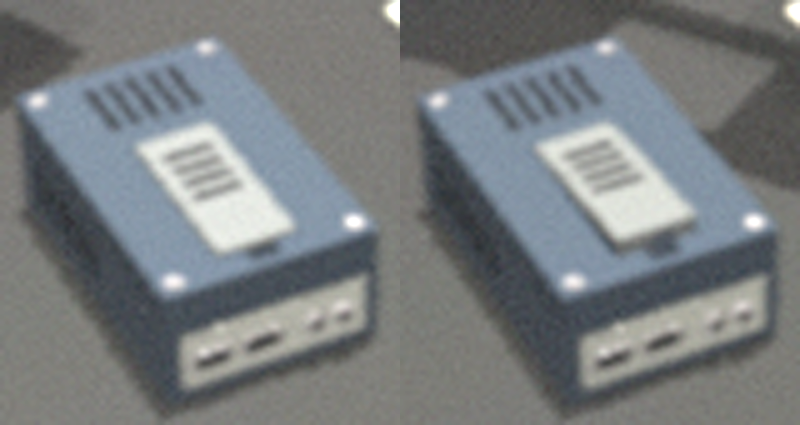

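The right half of the crop shows the cover's near edge raised with a dark underside at about (615,245), so it has snapped free. Next I'll lay the screwdriver back.

move_arm([
  [-1,1.9,-5.1,12.8,0.2,-0.3,1.5],
  [-1,1.9,-5.1,12.8,0.2,-0.3,1.5],
  [-1,1.9,-5.1,12.8,0.2,-0.3,1.5],
  [-1,1.9,-5.1,12.8,0.2,-0.3,1.5],
  [-1,1.9,-5.1,12.8,0.2,-0.3,1.5],
  [-1,1.9,-5.1,12.8,0.2,-0.3,1.5],
  [-1,0,0,0,0,0,0],
  [-1,0,0,0,0,0,0],
])

```text
clock: 16.55
tcp_pos: [0.4364, 0.2374, 0.1167]
tool_rot: [0.997, 0.075, -0.0, 0.0]
contact_force: [-0.1, 0.3, -0.7]
finger_gap: 0.0244
```

Run:
```python
from h import *
say(); plan([.4325,.2411,.045],down(7.3),6)
```

```text
t 16.55 tcp [436.4 237.4 116.7] x [ 0.989  0.149 -0.   ] z [-0.    -0.001 -1.   ] F [-0.1  0.3 -0.7] gap 24.4 q [ 0.27  0.31  1.85 -0.    0.99  1.7 ]
n 6 min 1.8 row [-0.56 -0.71 11.95] [0.007 0.001 0.209] | total [-3.3 -4.3 71.7] [0.04 0.01 1.25]
```

move_arm([
  [-1,-0.5,-0.7,12,0,0,0.2],
  [-1,-0.5,-0.7,12,0,0,0.2],
  [-1,-0.5,-0.7,12,0,0,0.2],
  [-1,-0.5,-0.7,12,0,0,0.2],
  [-1,-0.5,-0.7,12,0,0,0.2],
  [-1,-0.5,-0.7,10,0,0,0.2],
  [-1,0,0,3,0,0,0],
  [-1,0,0,0,0,0,0],
  [-1,0,0,0,0,0,0],
])

```text
clock: 17.3
tcp_pos: [0.439, 0.2372, 0.0481]
tool_rot: [0.997, 0.072, 0.006, 0.0]
contact_force: [-0.5, -0.3, -1.2]
finger_gap: 0.0246
```

Run:
```python
from h import *
say(); plan([.4325,.2411,.0306],down(7.3),3)
```

```text
t 17.3 tcp [439.  237.2  48.1] x [0.99  0.144 0.013] z [ 0.013 -0.    -1.   ] F [-0.5 -0.3 -1.2] gap 24.6 q [ 0.27  0.41  1.91 -0.    0.81  1.7 ]
n 3 min 0.5 row [-2.02 -1.61  5.8 ] [ 0.034 -0.244  0.322] | total [-6.1 -4.9 17.4] [ 0.1  -0.73  0.96]
```

move_arm([
  [-1,-2,-1.6,6,0,-0.25,0.3],
  [-1,-2,-1.6,5,0,-0.25,0.3],
  [-1,-2,-1.6,4,0,-0.2,0.3],
  [-1,0,0,1,0,0,0],
  [-1,0,0,0,0,0,0],
])

```text
clock: 17.72
tcp_pos: [0.4336, 0.2418, 0.0326]
tool_rot: [0.998, 0.064, 0.002, 0.0]
contact_force: [0.4, -0.4, -0.8]
finger_gap: 0.0245
```

Run:
```python
from h import *
say(); plan([.4325,.2411,.0306],down(7.3),3)
```

```text
t 17.72 tcp [433.6 241.8  32.6] x [0.992 0.128 0.004] z [ 0.004 -0.001 -1.   ] F [ 0.4 -0.4 -0.8] gap 24.5 q [ 0.28  0.44  1.92 -0.    0.78  1.73]
n 3 min 0.1 row [-0.39  0.19  0.67] [ 0.023 -0.068  0.01 ] | total [-1.2  0.6  2. ] [ 0.07 -0.2   0.03]
```

move_arm([
  [-1,0,0,1.2,0,0,0],
  [-1,0,0,0.8,0,0,0],
  [-1,0,0,0,0,0,0],
  [-0.3,0,0,0,0,0,0],
  [-0.3,0,0,0,0,0,0],
  [0.5,0,0,0,0,0,0],
  [1,0,0,0,0,0,0],
  [1,0,0,0,0,0,0],
  [1,0,0,0,0,0,0],
  [1,0,0,-6,0,0,0],
  [1,0,0,-12,0,0,0],
  [1,0,0,-20,0,0,0],
  [1,0,0,-30,0,0,0],
  [1,0,0,-35,0,0,0],
  [1,0,0,-35,0,0,0],
  [1,0,0,-20,0,0,0],
  [1,0,0,0,0,0,0],
])

```text
clock: 19.13
tcp_pos: [0.4316, 0.2416, 0.1972]
tool_rot: [0.998, 0.064, 0.0, 0.001]
contact_force: [0.6, 0.5, -0.4]
finger_gap: 0.0854
```

```bash
cat >> h.py <<'E'
def hold(x,up,head=None):
    """TCP so that point at box (x,0,up) mm is the grasp point, tool down, jaws across y"""
    return (BO+BR.apply([x,0,up+6]))/1000, down(BY if head is None else head)
E
python3 - <<'E'
from h import *
say(); im=r.camera('scene'); cv2.imwrite('pics/s5.png',im[:,:,::-1])
d=cv2.absdiff(im,cv2.imread('pics/scene0.png')[:,:,::-1]).max(2)[185:250,335:440]; print('liner diff px',(d>60).sum())
P,T=hold(63,150); print(P); plan(P,T,12)
E
```

```text
t 19.13 tcp [431.6 241.6 197.2] x [ 0.992  0.128 -0.   ] z [ 0.    -0.002 -1.   ] F [ 0.6  0.5 -0.4] gap 85.4 q [ 0.29  0.21  1.75 -0.    1.18  1.73]
liner diff px 224
[ 0.49826098 -0.05051786  0.156     ]
n 12 min 7.4 row [ 7.36 24.05  3.33] [0.011 0.003 2.077] | total [ 29.2 298.   40.3] [ 0.13  0.04 24.92]
```

move_arm([
  [1,7.4,24,3.3,0,0,2.1],
  [1,7.4,24,3.3,0,0,2.1],
  [1,7.4,24,3.3,0,0,2.1],
  [1,7.4,24,3.3,0,0,2.1],
  [1,7.4,24,3.3,0,0,2.1],
  [1,7.4,24,3.3,0,0,2.1],
  [1,7.4,24,3.3,0,0,2.1],
  [1,7.4,24,3.3,0,0,2.1],
  [0.6,7.4,24,3.3,0,0,2.1],
  [0.4,7.4,24,3.3,0,0,2.1],
  [0.3,7.4,24,3.3,0,0,2.1],
  [0.3,7.4,24,3.3,0,0,2.1],
  [0.3,0,0,0,0,0,0],
  [0.3,0,0,0,0,0,0],
])

```text
clock: 20.35
tcp_pos: [0.4873, -0.0613, 0.1382]
tool_rot: [0.986, -0.164, -0.013, -0.0]
contact_force: [-0.0, -0.5, -0.7]
finger_gap: 0.0556
```

Run:
```python
from h import *
from m import box
say(); P,_=hold(63,114); plan(P,down(BY,4),4)
c=r.calibration('wrist'); im=r.camera('wrist'); np.savez('w4.npz',im=im,**c); cv2.imwrite('pics/w4.png',im[:,:,::-1]); 
try: box(im,c)
except Exception as e: print(e)
```

```text
t 20.35 tcp [487.3 -61.3 138.2] x [ 0.946 -0.324 -0.026] z [-0.026  0.004 -1.   ] F [-0.  -0.5 -0.7] gap 55.6 q [-0.35  0.29  1.82 -0.01  1.07  1.55]
n 4 min 0.8 row [ 1.7  -3.43  4.57] [ 0.07   1.375 -0.33 ] | total [  7.3 -13.8  18. ] [ 0.28  5.5  -1.32]
cover ((461.83453369140625, -37.47427749633789), (46.2006721496582, 95.536865234375), 72.75139617919922)
box corners px [[375, 181], [206, 184], [167, 202], [187, 336], [219, 306], [224, 342], [250, 297], [244, 415], [383, 414], [376, 306], [392, 290], [397, 197]]
```

move_arm([
  [0.3,1.7,-3.4,4.5,0.1,1.4,-0.3],
  [0.3,1.7,-3.4,4.5,0.1,1.4,-0.3],
  [0.3,1.7,-3.4,4.5,0.1,1.4,-0.3],
  [0.3,1.7,-3.4,3,0.1,1.4,-0.3],
  [0.3,0,0,0,0,0,0],
  [0.3,0,0,0,0,0,0],
])

```text
clock: 20.9
tcp_pos: [0.4959, -0.0436, 0.1186]
tool_rot: [0.988, -0.149, 0.034, 0.003]
contact_force: [-0.5, 0.2, -0.1]
finger_gap: 0.0552
```

Run:
```python
from h import *
say(); P,_=hold(63,100); plan(P,down(BY,4),3)
im=r.camera('scene'); cr=im[205:280,265:345]; cv2.imwrite('pics/s6c.png',cv2.convertScaleAbs(cv2.resize(cr,None,fx=8,fy=8,interpolation=2),alpha=1.4,beta=20)[:,:,::-1])
```

```text
t 20.9 tcp [495.9 -43.6 118.6] x [ 0.953 -0.294  0.069] z [ 0.067 -0.017 -0.998] F [-0.5  0.2 -0.1] gap 55.2 q [-0.32  0.27  1.9   0.01  0.9   1.55]
n 3 min 0.4 row [1.15 1.98 4.3 ] [-0.08   0.018  0.134] | total [ 3.5  6.  12.9] [-0.24  0.05  0.4 ]
```

move_arm([
  [0.3,1,3,0,-0.1,0,0.2],
  [0.3,1,2,0,-0.1,0,0.2],
  [0.3,0,0,0,0,0,0],
  [0.3,0,0,0,0,0,0],
])

```text
clock: 21.28
tcp_pos: [0.4969, -0.049, 0.1194]
tool_rot: [0.988, -0.152, 0.034, 0.005]
contact_force: [-0.2, 0.4, 0.1]
finger_gap: 0.0553
```

Run:
```python
from h import *
say(); P,_=hold(63,97); plan(P,down(BY,4),3)
```

```text
t 21.28 tcp [496.9 -49.  119.4] x [ 0.951 -0.3    0.068] z [ 0.065 -0.02  -0.998] F [-0.2  0.4  0.1] gap 55.3 q [-0.32  0.27  1.89  0.    0.91  1.55]
n 3 min 0.4 row [0.22 0.35 5.51] [-0.006  0.027  0.014] | total [ 0.7  1.  16.5] [-0.02  0.08  0.04]
```

move_arm([
  [0.3,0.2,0.4,5,0,0,0],
  [0.3,0.2,0.4,5,0,0,0],
  [0.3,0.2,0.3,3.5,0,0,0],
  [0.3,0,0,1.5,0,0,0],
  [0.3,0,0,0,0,0,0],
  [0.3,0,0,0,0,0,0],
])

```text
clock: 21.78
tcp_pos: [0.4983, -0.0515, 0.1026]
tool_rot: [0.988, -0.153, 0.034, 0.005]
contact_force: [0.0, -0.5, -0.1]
finger_gap: 0.0557
```

Run:
```python
from h import *
say(); P,_=hold(63,95); plan(P,down(BY,4),1)
im=r.camera('scene'); cr=im[205:280,265:345]; cv2.imwrite('pics/s6c.png',cv2.convertScaleAbs(cv2.resize(cr,None,fx=8,fy=8,interpolation=2),alpha=1.4,beta=20)[:,:,::-1])
```

```text
t 21.78 tcp [498.3 -51.5 102.6] x [ 0.951 -0.302  0.068] z [ 0.065 -0.02  -0.998] F [ 0.  -0.5 -0.1] gap 55.7 q [-0.33  0.3   1.9   0.    0.87  1.55]
n 1 min 0.0 row [-0.44 -0.9   1.58] [-0.013  0.112 -0.042] | total [-0.4 -0.9  1.6] [-0.01  0.11 -0.04]
```

View pics/s6c.png

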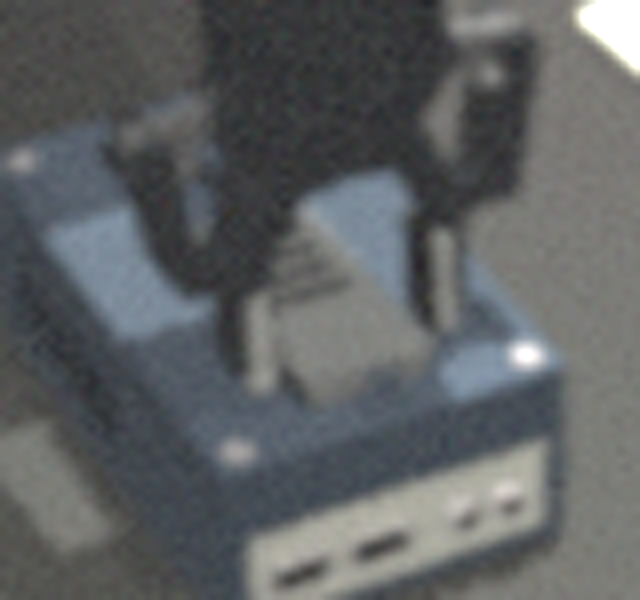

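The fingers straddle the raised cover, with tips just above the box top at (260,385) and (440,325). I'll close on it.

move_arm([
  [0.15,-0.3,-0.8,0.5,0,0,0],
  [0,0,0,0,0,0,0],
  [-0.2,0,0,0,0,0,0],
  [-1,0,0,0,0,0,0],
  [-1,0,0,0,0,0,0],
  [-1,0,0,0,0,0,0],
  [-1,0,0,0,0,0,0],
])

```text
clock: 22.42
tcp_pos: [0.4983, -0.0503, 0.1027]
tool_rot: [0.988, -0.153, 0.034, 0.005]
contact_force: [-0.3, -0.3, -0.0]
finger_gap: 0.0416
```

Run:
```python
from h import *
say()
```

```text
t 22.42 tcp [498.3 -50.3 102.7] x [ 0.951 -0.301  0.068] z [ 0.065 -0.02  -0.998] F [-0.3 -0.3 -0. ] gap 41.6 q [-0.32  0.3   1.9   0.    0.87  1.55]
```

move_arm([
  [-1,0.3,0,-3,0,1.8,0],
  [-1,0.5,0,-4,0,2.4,0],
  [-1,0.7,0,-4,0,2.4,0],
  [-1,1,0,-4,0,2,0],
  [-1,1.5,0,-4,0,1,0],
  [-1,1.5,0,-4,0,0,0],
  [-1,0,0,0,0,0,0],
])

```text
clock: 23.0
tcp_pos: [0.4983, -0.0504, 0.1259]
tool_rot: [0.981, -0.152, 0.117, 0.018]
contact_force: [0.9, -0.4, 0.3]
finger_gap: 0.0413
```

Run:
```python
from h import *
say(); plan([.512,-.056,.2],down(BY,9),5)
```

```text
t 23.0 tcp [498.3 -50.4 125.9] x [ 0.926 -0.294  0.235] z [ 0.224 -0.071 -0.972] F [ 0.9 -0.4  0.3] gap 41.3 q [-0.33  0.19  2.01  0.01  0.7   1.55]
n 5 min 1.8 row [  5.91   0.24 -13.92] [-0.004 -0.92  -0.008] | total [ 31.8   1.2 -68.6] [-0.02 -4.6  -0.04]
```

move_arm([
  [-1,4,0,-8,0,0,0],
  [-1,6,0,-14,0,-0.9,0],
  [-1,6,0,-16,0,-0.9,0],
  [-1,6,0,-16,0,-0.9,0],
  [-1,6,0,-14,0,-0.9,0],
  [-1,0,0,-8,0,-0.9,0],
  [-1,0,0,0,0,0,0],
])

```text
clock: 23.58
tcp_pos: [0.5108, -0.0548, 0.2098]
tool_rot: [0.985, -0.153, 0.074, 0.011]
contact_force: [-0.7, 0.6, -0.4]
finger_gap: 0.041
```

Run:
```python
from h import *
say(); plan([.513,-.291,.16],down(-1.5,9.5),10)
im=r.camera('scene'); cv2.imwrite('pics/s7.png',im[:,:,::-1])
```

```text
t 23.58 tcp [510.8 -54.8 209.8] x [ 0.942 -0.3    0.149] z [ 0.142 -0.045 -0.989] F [-0.7  0.6 -0.4] gap 41.0 q [-0.33  0.15  1.8   0.    1.04  1.55]
n 10 min 5.9 row [ 3.66 23.28  5.61] [ 0.25   0.094 -1.596] | total [ 65.6 224.5  60.1] [  2.5    0.94 -15.96]
```

move_arm([
  [-1,3.7,15,2,0.25,0.1,-1.6],
  [-1,3.7,23.3,5,0.25,0.1,-1.6],
  [-1,3.7,23.3,5.6,0.25,0.1,-1.6],
  [-1,3.7,23.3,5.6,0.25,0.1,-1.6],
  [-1,3.7,23.3,5.6,0.25,0.1,-1.6],
  [-1,3.7,23.3,5.6,0.25,0.1,-1.6],
  [-1,3.7,23.3,5.6,0.25,0.1,-1.6],
  [-1,3.7,23.3,5.6,0.25,0.1,-1.6],
  [-1,3.7,23.3,5.6,0.25,0.1,-1.6],
  [-1,3.7,20,5,0.25,0.1,-1.6],
  [-1,0,0,0,0,0,0],
  [-1,0,0,0,0,0,0],
])

```text
clock: 24.63
tcp_pos: [0.5121, -0.2864, 0.1492]
tool_rot: [0.997, -0.005, 0.079, -0.004]
contact_force: [0.9, 0.4, -0.1]
finger_gap: 0.0418
```

Run:
```python
from h import *
say(); plan([.513,-.291,.065],down(-1.5,9.5),8)
im=r.camera('scene'); im2=r.camera('top'); cv2.imwrite('pics/s8.png',im[:,:,::-1])
cv2.imwrite('pics/s8c.png',cv2.convertScaleAbs(cv2.resize(im[190:340,160:360],None,fx=4,fy=4,interpolation=2),alpha=1.4,beta=20)[:,:,::-1])
```

```text
t 24.63 tcp [ 512.1 -286.4  149.2] x [ 0.988 -0.011  0.157] z [ 0.157  0.006 -0.988] F [ 0.9  0.4 -0.1] gap 41.8 q [-0.77  0.35  1.7   0.14  0.99  0.75]
n 8 min 2.1 row [-1.57  0.62 10.41] [-0.076  0.06   0.105] | total [-12.3   5.3  83.3] [-0.61  0.48  0.84]
```

View pics/s8c.png

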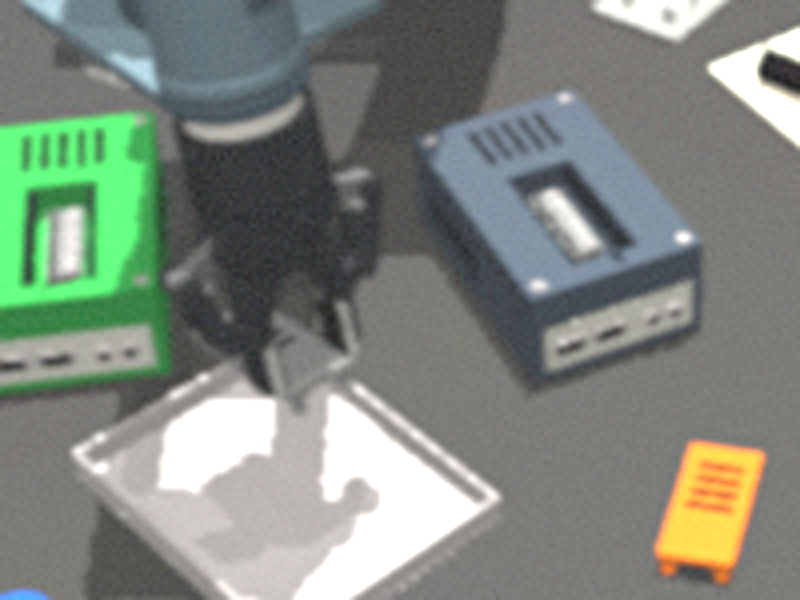

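move_arm([
  [-1,-1.6,0.6,10.4,0,0,0.1],
  [-1,-1.6,0.6,10.4,0,0,0.1],
  [-1,-1.6,0.6,10.4,0,0,0.1],
  [-1,-1.6,0.6,10.4,0,0,0.1],
  [-1,-1.6,0.6,10.4,0,0,0.1],
  [-1,-1.6,0.6,10.4,0,0,0.1],
  [-1,-1.6,0.6,10.4,0,0,0.1],
  [-1,-1.6,0.6,10,0,0,0.1],
  [-1,0,0,0,0,0,0],
  [-1,0,0,0,0,0,0],
])

```text
clock: 25.57
tcp_pos: [0.5114, -0.2786, 0.0566]
tool_rot: [0.997, -0.008, 0.077, -0.006]
contact_force: [0.8, -0.9, -0.6]
finger_gap: 0.0413
```

Run:
```python
from h import *
say(); plan([.513,-.291,.047],down(-1.5,9.5),4)
```

```text
t 25.57 tcp [ 511.4 -278.6   56.6] x [ 0.988 -0.017  0.154] z [ 0.154  0.011 -0.988] F [ 0.8 -0.9 -0.6] gap 41.3 q [-0.76  0.46  1.8   0.16  0.78  0.72]
n 4 min 0.4 row [0.07 3.1  2.42] [-0.213  0.162  0.122] | total [ 0.3 12.5  9.6] [-0.85  0.65  0.49]
```

move_arm([
  [-1,0,3.5,2.5,-0.2,0.15,0.1],
  [-1,0,3.5,2.5,-0.2,0.15,0.1],
  [-1,0,3,2,-0.2,0.15,0.1],
  [-1,0,0,1,0,0,0],
  [-1,0,0,0,0,0,0],
  [-1,0,0,0,0,0,0],
])

```text
clock: 26.07
tcp_pos: [0.5137, -0.2901, 0.0496]
tool_rot: [0.996, -0.011, 0.083, 0.001]
contact_force: [-0.9, -0.4, -0.4]
finger_gap: 0.0411
```

Run:
```python
from h import *
say(); plan([.513,-.289,.043],down(-1.5,9.5),4)
```

```text
t 26.07 tcp [ 513.7 -290.1   49.6] x [ 0.986 -0.022  0.165] z [ 0.165 -0.003 -0.986] F [-0.9 -0.4 -0.4] gap 41.1 q [-0.77  0.48  1.8   0.17  0.75  0.71]
n 4 min 0.2 row [-0.45 -0.28  1.59] [-0.013 -0.001  0.052] | total [-1.8 -1.1  6.4] [-0.05 -0.01  0.21]
```

Next I'll step down slowly and feel for the floor.

move_arm([
  [-1,0,0,1.5,0,0,0],
  [-1,0,0,1.5,0,0,0],
  [-1,0,0,1.5,0,0,0],
  [-1,0,0,0,0,0,0],
  [-1,0,0,0,0,0,0],
])

```text
clock: 26.48
tcp_pos: [0.5149, -0.2906, 0.0458]
tool_rot: [0.996, -0.011, 0.083, 0.001]
contact_force: [-0.6, -0.1, 0.2]
finger_gap: 0.0418
```

move_arm([
  [-1,0,0,1,0,0,0],
  [-1,0,0,0,0,0,0],
  [-1,0,0,0,0,0,0],
])

```text
clock: 26.73
tcp_pos: [0.5151, -0.2906, 0.045]
tool_rot: [0.996, -0.011, 0.083, 0.001]
contact_force: [-0.2, 0.3, 1.3]
finger_gap: 0.0412
```

move_arm([
  [-1,0,0,1,0,0,0],
  [-1,0,0,0,0,0,0],
  [-1,0,0,0,0,0,0],
])

```text
clock: 26.98
tcp_pos: [0.5153, -0.2906, 0.0441]
tool_rot: [0.996, -0.011, 0.083, 0.001]
contact_force: [-0.4, 0.1, 1.4]
finger_gap: 0.0413
```

move_arm([
  [-1,0,0,1,0,0,0],
  [-1,0,0,0,0,0,0],
  [-1,0,0,0,0,0,0],
])

```text
clock: 27.23
tcp_pos: [0.5155, -0.2906, 0.0433]
tool_rot: [0.996, -0.011, 0.084, 0.002]
contact_force: [-1.2, 0.1, 2.8]
finger_gap: 0.0415
```

move_arm([
  [-1,0,0,0.8,0,0,0],
  [-1,0,0,0,0,0,0],
  [-1,0,0,0,0,0,0],
])

```text
clock: 27.48
tcp_pos: [0.5156, -0.2906, 0.0426]
tool_rot: [0.996, -0.011, 0.084, 0.002]
contact_force: [-1.0, 0.3, 2.2]
finger_gap: 0.0411
```

move_arm([
  [0.1,0,0,0,0,0,0],
  [0.2,0,0,0,0,0,0],
  [0.35,0,0,0,0,0,0],
  [0.35,0,0,0,0,0,0],
  [0.35,0,0,0,0,0,0],
  [0.35,0,0,-5,0,0,0],
  [0.35,0,0,-10,0,0,0],
  [0.35,0,0,-15,0,0,0],
  [0.35,0,0,-25,0,0,0],
  [0.5,0,0,-30,0,0,0],
  [0.8,0,0,-30,0,0,0],
  [1,-15,0,-30,0,-3,0],
  [1,-15,0,-20,0,-3,0],
  [1,0,0,0,0,0,0],
  [1,0,0,0,0,0,0],
])

```text
clock: 28.73
tcp_pos: [0.4556, -0.2887, 0.2135]
tool_rot: [0.999, -0.012, 0.029, 0.002]
contact_force: [0.4, -0.1, -0.6]
finger_gap: 0.0855
```

Run:
```python
from h import *
from m import driver
say(); c=r.calibration('wrist'); im=r.camera('wrist'); np.savez('w5.npz',im=im,**c); cv2.imwrite('pics/w5.png',im[:,:,::-1])
s=r.camera('scene'); cv2.imwrite('pics/s9.png',s[:,:,::-1]); t=r.camera('top'); cv2.imwrite('pics/t9.png',t[:,:,::-1])
# tray: cover is the mid-grey blob (slotted) in tray area
h=cv2.cvtColor(im,cv2.COLOR_RGB2GRAY)
tr=topix(c,[[.377,-.21,.022],[.577,-.21,.022],[.577,-.37,.022],[.377,-.37,.022]]).astype(np.int32); print('tray px',tr.tolist())
M=cv2.fillConvexPoly(np.zeros(h.shape,np.uint8),cv2.convexHull(tr),1)>0
print('percentiles in tray',np.percentile(h[M],[5,25,50,75,95]))
# screwdriver on liner from top
ct=r.calibration('top'); I=t.astype(int); roi=np.zeros(h.shape,bool); roi[190:300,180:265]=1
for m,s_,ce in blobs(roi&(I.max(2)<70),100):
    ys,xs=np.where(m)
    if s_[4]<400: w=toworld(ct,np.c_[xs,ys],.016); u=np.linalg.svd(w-w.mean(0),full_matrices=False)[2][0]; print('handle',s_[4],w.mean(0),u)
d=cv2.absdiff(t,cv2.imread('pics/top0.png')[:,:,::-1]).max(2)
for m,s_,ce in blobs(d>70,8): print('diff',s_,ce.round())
```

```text
t 28.73 tcp [ 455.6 -288.7  213.5] x [ 0.998 -0.024  0.059] z [ 0.059 -0.004 -0.998] F [ 0.4 -0.1 -0.6] gap 85.5 q [-0.8   0.24  1.67  0.04  1.19  0.78]
tray px [[232, 314], [214, 93], [405, 88], [397, 310]]
percentiles in tray [ 81. 135. 215. 241. 245.]
handle 208 [0.43451798 0.24060855 0.016     ] [-0.98976597 -0.1427001  -0.        ]
diff [448 215   7   7  13] [451. 218.]
diff [ 387  220   55   67 1775] [419. 258.]
diff [448 223  39  40 712] [467. 243.]
diff [326 237   4  11  15] [328. 242.]
diff [339 241   3   9   9] [340. 245.]
diff [320 249   6  15  23] [323. 257.]
diff [462 269  16  18  26] [469. 278.]
diff [404 287   7   4  15] [407. 288.]
diff [454 287   7   8  10] [457. 291.]
diff [407 295   5   6  17] [409. 298.]
diff [442 298  10  10  15] [447. 302.]
diff [342 303  68  35 952] [375. 326.]
diff [404 303  15  22 160] [411. 312.]
diff [413 314  16  17 120] [421. 320.]
diff [435 316   4   5  12] [437. 318.]
diff [425 319   8   9  20] [428. 323.]
diff [256 322  34  35 614] [273. 339.]
diff [294 326   7   5  18] [297. 328.]
diff [409 336  20  25 214] [421. 350.]
diff [273 344  33  31 502] [288. 357.]
diff [596 358  25   4  67] [608. 360.]
diff [304 362   7   3  16] [307. 363.]
diff [402 362   4   4   8] [403. 364.]
diff [ 507  362  118   53 1556] [600. 388.]
diff [388 369  27  14 197] [399. 377.]
diff [507 370  58   8 113] [533. 374.]
diff [521 380   7  16  68] [525. 387.]
diff [264 386  16  23 231] [273. 396.]
diff [ 383  386   40   90 2644] [402. 430.]
diff [330 393  18  29 157] [339. 409.]
diff [518 395   7  20  72] [521. 404.]
diff [352 398  14  36 342] [357. 416.]
diff [523 410   9  16  72] [528. 418.]
diff [514 417 114  17 265] [576. 424.]
diff [515 422 114  17 246] [576. 430.]
```

Run:
```python
from h import *
d=np.load('w5.npz');im=d['im'];c={k:d[k] for k in d if k!='im'}
h=cv2.cvtColor(im,cv2.COLOR_RGB2GRAY)
tr=topix(c,[[.38,-.215,.003],[.574,-.215,.003],[.574,-.365,.003],[.38,-.365,.003]]).astype(np.int32)
M=cv2.fillConvexPoly(np.zeros(h.shape,np.uint8),cv2.convexHull(tr),1)>0
for m,s,ce in blobs(M&(h<90),40):
    ys,xs=np.where(m); w=toworld(c,np.c_[xs,ys],.02)[:,:2]*1000; rc=cv2.minAreaRect(w.astype(np.float32)); print('dark',s,np.round(rc[0],1),np.round(rc[1],1),round(rc[2],1))
# coarse grey map of tray
for y in range(90,316,9): print(y,' '.join('%3d'%h[y,x] for x in range(205,410,8)))
```

```text
dark [299 197  30   6 140] [ 485.6 -290.9] [26.3  4.5] 88.6
dark [298 210  31   6 171] [ 473.8 -290.1] [27.4  4.6] 88.6
dark [298 222  31   7 201] [ 462.3 -289.8] [27.6  5.6] 88.6
dark [298 234  31   7 206] [ 451.  -289.6] [27.8  5.7] 88.6
90  75  76 227 226 226 225 226 226 229 232 232 231 231 229 229 227 225 224 222 212 205 206 204 200 197 190
99  75  74  83 244 237 240 242 233 233 240 245 246 243 244 242 241 242 242 240 242 236 239 239 237 212 204
108  75  76  89 242 238 240 242 241 240 240 244 247 244 244 243 242 242 241 239 242 238 240 241 238 138 107
117  74  76  96 240 240 239 242 241 240 241 245 247 244 245 243 242 242 241 240 243 240 242 242 240 100  87
126  76  76 185 239 242 239 242 242 241 242 245 247 244 245 244 242 243 242 240 243 241 242 242 241  93  78
135  75  76 227 240 242 239 242 243 242 242 246 248 245 245 244 243 243 242 241 243 242 241 242 241  90  74
144  74  76 238 159 243 240 243 243 243 243 246 248 245 246 244 244 244 243 241 243 243 240 242 241  88  74
153  74  75 227 159 242 242 243 244 245 244 247 180 180 179 179 179 177 243 243 243 243 239 242 241  89  7
[... 1245 characters left out ...]
 225 223 225 132 131 130 133 130 128 131 131 113  48
270  75  75  75 225 228 223 226 126 132 132 135 218 228 225 221 223 223 219 218 152 130 128 138 132  74  48
279  76  75  76 221 146 221 133 125 128 131 226 219 226 224 220 223 221 219 229 233 149 145 147 119  58  49
288  75  76  75 203 131 127 130 126 127 221 224 220 225 223 219 220 222 219 217 233 228 145 147  95  47  49
297  75  75  74 108 127 126 128 125 215 219 221 219 222 221 217 218 220 219 217 221 217 143 145  80  48  75
306  19  70  70  42 111 130 144 214 213 218 218 219 222 220 215 215 219 218 216 218 129 126 146  81  74  76
315  19  62  44  42  83  84  85  85  84  85  86  86  87  86  84  85  86  84  84  83  83  83  87  88  75  75
```

```bash
python3 -c "
from h import *
say(); print(r.finish_job())"
```

```text
t 28.88 tcp [ 455.3 -288.1  211.3] x [ 0.998 -0.024  0.056] z [ 0.056 -0.002 -0.998] F [ 0.4  0.1 -0.6] gap 85.4 q [-0.8   0.25  1.67  0.04  1.19  0.78]
the job is handed in; nothing more can be done
None
```

The cover is off the interface box and lies in the steel tray, and I handed the job in at 28.9 s of the 67 s allowed. I levered the cover up with the blade over the slot rim and it snapped free. I then laid the screwdriver back on the liner, lifted the cover off by its raised end, and lowered it into the tray until it touched at about 2–3 N.

**What the last checks showed:**
- **Snap:** The scene picture after levering showed the cover's edge standing up. A later one showed the box's well open and the cover in the gripper.
- **Screwdriver:** The top camera put its handle about 2 mm and 0.6° from where it first lay.
- **Tray:** The last wrist picture, measured by numbers only because my 12 views were used up, showed the cover right side up near the middle of the tray and lined up with it. The gripper was open, about 0.2 m above the bench and clear of everything.

**What was weak or not checked:**
- **Force:** I could not feel the snap clearly. Every reading during levering stayed near the sensor noise of about 1 N, so only the pictures confirm the snap.
- **Flatness:** The cover lies with its snap legs down, so I expect its plate to sit tilted by up to about 9°. I did not measure that angle.
- **Other things on the bench:** The picture comparison showed nothing that looked like another object moving. I did not measure each one separately, and the arm blocked part of the view.

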